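# Register the colour blocks in the printing jig and shut the keeper

## Task

Get the printing blocks on the bench ready for the press: swing the jig's keeper bar wide open, put each block, inked face up and either end first, into the bay under its own colour plate, and push it flush against both the fence and the side stop of that bay while the keeper is still open. Then swing the keeper shut until it clicks into its ball catch, leaving all blocks flush; some colours may be missing today, and the gouges and the eraser lying on the bench stay where they are.

Things in the scene. Friction and masses are not known exactly. Their poses are not given: they have to be found in the camera images.
- jig: Fixed registration jig: grey plate 285 x 132 x 8 mm, x = -148 to +136, y = -66 to +66 (mm, from the origin under it). A fence along the +y edge (inner face y = +50, top z = 20). Three side stops, 6 mm thick, y = -4 to +50, top z = 20, have their block-side (-x) faces at x = +104, +18 and -68; each bay is the space on the -x side of its stop. In front (y below -4): clear apron.
- keeper (a joint): Steel keeper bar, 250 x 12 x 11 mm, at z = 11 to 22 over the jig, on an upright hinge at jig (124, -16) mm. Rad: 0 = shut (along jig x before the bays, inner face at y = -10, 4 mm clear of registered blocks), 1.45 = open (points to jig -y). Stays where left. A sprung brass ball at jig (-130, -28) yields in the last 0.07 rad (about 5 N at the knob) and then holds it below 0.02.
- keeper_knob (a point): Middle (height about 44 mm) of the upright red round knob on the keeper bar, 18 mm in diameter, standing from z = 22 to 60 mm, 226 mm from the hinge.
- keeper_hinge (a point): Axis of the keeper's hinge, at the underside of the bar (11 mm above the bench).
- block_red: Printing block with a red inked face (ring cut in grey), plywood sides: 44 (x) x 56 (y) x 23 (z) mm, about 55 g. Origin: centre of its underside; z up through the inked face. May be absent.
- mark_red: Red colour plate, 40 x 12 x 1.5 mm, fixed on top of the fence at one bay: this bay is for the red block. Same axes as the jig. Origin at its underside, 20 mm above the bench; a registered block's centre lies at x = 0, y = -34 mm, and its underside at z = -12 mm in this frame.
- block_blue: Printing block with a blue inked face (four slanting bars cut in grey), plywood sides: 44 (x) x 56 (y) x 23 (z) mm, about 55 g. Origin: centre of its underside; z up through the inked face. May be absent.
- mark_blue: Blue colour plate, 40 x 12 x 1.5 mm, fixed on top of the fence at one bay: this bay is for the blue block. Same axes as the jig. Origin at its underside, 20 mm above the bench; a registered block's centre lies at x = 0, y = -34 mm, and its underside at z = -12 mm in this frame.
- block_yellow: Printing block with a yellow inked face (six-pointed star cut in grey), plywood sides: 44 (x) x 56 (y) x 23 (z) mm, about 55 g. Origin: centre of its underside; z up through the inked face. May be absent.
- mark_yellow: Yellow colour plate, 40 x 12 x 1.5 mm, fixed on top of the fence at one bay: this bay is for the yellow block. Same axes as the jig. Origin at its underside, 20 mm above the bench; a registered block's centre lies at x = 0, y = -34 mm, and its underside at z = -12 mm in this frame.
- gouge_a: Lino gouge with a dark red handle, 130 mm long, lying on the bench; leave alone.
- gouge_b: Another such gouge; leave alone.
- eraser: Pink eraser 55 x 22 x 13 mm; leave alone.
Things that resemble listed ones, but are neither listed nor needed, are in the scene too. What is shaped like the block_red but turquoise is not meant. Leave any pink or turquoise look-alike of the block_yellow alone.

How it is judged (in metres and radians):
On the way, in this order (a step that is already met when the one before it is completed fails the run):
1. the keeper is swung wide open (beyond 1.0 rad) (value of joint keeper above 1 rad), for 0.2 s.
2. with the keeper still open (beyond 0.6 rad), every block lies flush against fence and side stop in its colour's bay (value of joint keeper above 0.6 rad and x of block_red in the frame of mark_red between -0.0022 and 0.002 m and y of block_red in the frame of mark_red between -0.0362 and -0.0322 m and z of block_red in the frame of mark_red between -0.0145 and -0.0095 m and angle between the x axis of block_red and the x axis of mark_red, either way round below 0.045 rad and angle between each of block_red, block_blue, block_yellow's own z axis and vertical below 0.06 rad and x of block_blue in the frame of mark_blue between -0.0022 and 0.002 m and y of block_blue in the frame of mark_blue between -0.0362 and -0.0322 m and z of block_blue in the frame of mark_blue between -0.0145 and -0.0095 m and angle between the x axis of block_blue and the x axis of mark_blue, either way round below 0.045 rad and x of block_yellow in the frame of mark_yellow between -0.0022 and 0.002 m and y of block_yellow in the frame of mark_yellow between -0.0362 and -0.0322 m and z of block_yellow in the frame of mark_yellow between -0.0145 and -0.0095 m and angle between the x axis of block_yellow and the x axis of mark_yellow, either way round below 0.045 rad), for 0.2 s.
3. the keeper is shut in its catch (value of joint keeper below 0.02 rad), for 0.2 s.
At the end, for the whole second after the job is handed in: The keeper is shut in its catch (below 0.02 rad), and every block present lies flat on the jig plate, face up, in the bay of its colour, at most 2 mm from the fence and 2 mm from the side stop, square to within 2.5 degrees, at rest (value of joint keeper below 0.02 rad and x of block_red in the frame of mark_red between -0.0022 and 0.002 m and y of block_red in the frame of mark_red between -0.0362 and -0.0322 m and z of block_red in the frame of mark_red between -0.0145 and -0.0095 m and angle between the x axis of block_red and the x axis of mark_red, either way round below 0.045 rad and angle between each of block_red, block_blue, block_yellow's own z axis and vertical below 0.06 rad and x of block_blue in the frame of mark_blue between -0.0022 and 0.002 m and y of block_blue in the frame of mark_blue between -0.0362 and -0.0322 m and z of block_blue in the frame of mark_blue between -0.0145 and -0.0095 m and angle between the x axis of block_blue and the x axis of mark_blue, either way round below 0.045 rad and x of block_yellow in the frame of mark_yellow between -0.0022 and 0.002 m and y of block_yellow in the frame of mark_yellow between -0.0362 and -0.0322 m and z of block_yellow in the frame of mark_yellow between -0.0145 and -0.0095 m and angle between the x axis of block_yellow and the x axis of mark_yellow, either way round below 0.045 rad and linear speed of each of block_red, block_blue, block_yellow below 0.02 m/s); the robot touches nothing.
It fails at once if the gouge_a is moved by more than 25 mm (distance of gouge_a from where it was at the start of the episode above 0.025 m).
It fails at once if the gouge_b is moved by more than 25 mm (distance of gouge_b from where it was at the start of the episode above 0.025 m).
It fails at once if the eraser is moved by more than 25 mm (distance of eraser from where it was at the start of the episode above 0.025 m).
Of block_red, block_blue, block_yellow only 2 to 3 are there at a start; the rules pass over those that are not, and their reading is None.
At some moment in a run one of block_red, block_blue, block_yellow may be knocked a few centimetres aside while the robot is not near it.
Once in a run the grip may slacken for a moment while it holds something.
It also fails if it takes over 210 s, if anything falls off the work surface, if the arm or the gripper's body presses on something with over 40 N, if the wrist force passes 120 N, or if a joint passes its speed limit or range.

## Robot

A 6-joint arm with a two-finger parallel gripper is mounted at the origin on the work surface. World frame = base frame: x ahead of the robot, y to its left, z up, the work surface at z = 0. Lengths are in mm, angles in degrees, forces in N, time in s.
With the tool pointing down it reaches from about 350 to 850 mm from the base axis. Payload 8.1 kg.
Tool frame: the origin (TCP) lies on the centre line of the jaws, within the pads' length; the fingertips stand 19 mm ahead of it and the grasp point (between the pads) is the TCP (r.tip_reach is the z of the fingertips in the tool frame, in mm); z points along the fingers, y is the line along which they close (so a half turn about z gives the same grasp; the last joint's range is limited). The gripper opens to 85 mm and grips with 20 to 120 N. Pads are 22 mm wide; open, the fingers measure 114 mm over their backs; the gripper's body (76 mm by 85 mm) begins 54 mm behind the grasp point. The pads swing forward as they close: fully open they stand 13 mm farther back than shut.
Start: joints at [68.216, 7.471, 85.268, -0, 87.261, -4.893], TCP at [174.307, 574.128, 250.292] pointing down, gripper open.
Joint ranges: [-169.43, 169.43], [-51.17, 129.36], [1.28, 143.12], [-76.62, 256.62], [0, 156.53], [-152.29, 152.29]. Speed limits (degrees/s): [136.94, 136.94, 159.86, 180, 180, 180].

## Interface

Orientations are given as [roll, pitch, yaw] about the fixed x, y, z axes, in that order (R = Rz(yaw) Ry(pitch) Rx(roll)).
In Python, from bench import r gives the robot as it stands. The module is installed in compiled form; this text tells all that it offers.
- The arm moves only by the shell command python3 -m handwheel 'ROWS' [FORCE]. ROWS is JSON, a list of rows, each a list of 7 numbers: the shift along the tool's x, y, z in m, then the turn, a rotation vector about the tool's x, y, z in degrees, then the finger opening in m, from 0 to 0.0854. In form: [[tx, ty, tz, ax, ay, az, claw], ...]. A call has 1 to 8 rows; each row shifts and turns the commanded pose from where the row before left it, along the tool's axes as they then stand; what a row does not reach is not made up. A row lasts 1/12 s, in which the tool goes at most 41.7 mm and 7.16 degrees, less where a joint would pass 70% of its speed; a pose out of reach is approached as far as the arm can. A call with a gripper value outside its range is refused whole. The fingers move at their own pace and stop on an object; FORCE is the grip in N (left out, the last holds). Time passes only in rows, so rows that do not move let the fingers close. It gives the time, the measured TCP pose, the force, the opening and the grip force at its end, in the units of the state.
- r.sense(): the state, without advancing time (a new reading comes with each control period).
- r.snapshot(name): name is "side" or "top"; returns (picture, depth): 480x640x3 uint8, blue, green, red; 480x640 float32, mm along the optical axis (not along the pixel's ray), 0 where there is no reading.
- r.calibration(name): a dict with "vfov" (degrees; the focal length in pixels is half the picture's height over the tangent of half this angle, whatever the lens; pixels are square), "cx", "cy" (the principal point, pixels), "dist" ([k1, k2, p1, p2, k3] as OpenCV has them; the pictures are not rectified), "rvec" (rotation vector, rad) and "tvec" (3), from world to camera coordinates, as OpenCV has them. Camera axes: x right, y down, z forward; pixel columns grow to the right and rows downward; lengths in mm; the calibration is good to about 2 mm. A picture is of the moment at which its call begins. calibration takes no time and is no camera call.
- r.hand_in(): hands the job in; it is judged then, once.
The state is a dict: "time": time; "joint_pos": joint angles; "qd": joint speeds; "joint_efforts": joint torques, N m; "tool_pos": TCP position; "tcp_rot": TCP orientation; "ft_force": force on the tool from outside, world axes, zero at the start; "wrist_torque": the same for the moment, N m; "finger_gap": finger opening in mm; "grip_force": force on a finger pad.
Only numpy, scipy, OpenCV 4.12 (cv2) and the standard library are available. Lean on these libraries where they do the work, as an engineer would, in place of code of your own. Each camera call takes 0.05 s, during which the arm holds its last target. There are 200 camera calls.

## Working session

There is one attempt and no reset: what is moved stays moved. The work goes in short steps, Python scripts to look and compute and a shell command to move; the robot and the scene stay as the last step left them, time stands still between calls to the robot, and variables do not carry over. Pictures are saved under pics/ and viewed, at most 14 in all, crops included, and the job is handed in when it is done.

```bash
mkdir -p pics; cat > h.py <<'E'
import cv2, numpy as np
from bench import r
def cam(n):
    c=r.calibration(n); f=240/np.tan(np.radians(c["vfov"])/2)
    K=np.array([[f,0,c["cx"]],[0,f,c["cy"]],[0,0,1.]]); return K,np.array(c["dist"],float),cv2.Rodrigues(np.array(c["rvec"],float))[0],np.array(c["tvec"],float).ravel()
def ray(n,px,z):
    "pixels -> world points on plane z"
    K,d,R,t=cam(n); p=cv2.undistortPoints(np.array(px,float).reshape(-1,1,2),K,d).reshape(-1,2)
    D=np.c_[p,np.ones(len(p))]@R; C=-R.T@t
    return C+D*((z-C[2])/D[:,2])[:,None]
def pt3(n,px,dep):
    K,d,R,t=cam(n); p=cv2.undistortPoints(np.array(px,float).reshape(-1,1,2),K,d).reshape(-1,2)
    Z=np.array([dep[int(v),int(u)] for u,v in px]); return (np.c_[p,np.ones(len(p))]*Z[:,None]-t)@R
def proj(n,P):
    K,d,R,t=cam(n); return cv2.projectPoints(np.array(P,float).reshape(-1,3),cv2.Rodrigues(R)[0],t,K,d)[0].reshape(-1,2)
E
python3 - <<'E'
from h import *
for n in("top","side"):
    im,d=r.snapshot(n); cv2.imwrite(f"pics/{n}0.png",im); np.save(f"pics/{n}0.npy",d)
    K,_,R,t=cam(n); print(n,-R.T@t,K[0,0],R[2])
s=r.sense();print(s)
E
```

```text
top [ 462.31937681  -26.6274011  1135.92090116] 542.6871059268882 [ 0.073679   -0.00232425 -0.9972793 ]
side [ 200.017643   -510.06257022  682.51768469] 434.8707985471555 [ 0.3930241   0.54523141 -0.74044228]
{'time': 0.1, 'joint_pos': array([ 6.82161219e+01,  7.51062454e+00,  8.53231253e+01,  1.51303752e-03,
        8.72613493e+01, -4.89176732e+00]), 'qd': array([-0.02670147, -0.12876593, -0.11196959,  0.04941864, -0.01848539,
       -0.03505786]), 'joint_efforts': array([ 1.39253742e-03, -5.70953429e+01, -5.01942372e+01, -7.18088859e-05,
        8.39458604e-03,  1.54714053e-05]), 'tool_pos': array([174.12785186, 573.69654545, 249.35011346]), 'tcp_rot': array([-1.79905376e+02, -9.61514064e-03,  1.63107808e+02]), 'ft_force': array([-1.1286769 , -0.58110054, -0.40673257]), 'wrist_torque': array([-0.04220811, -0.0407585 , -0.06653242]), 'grip_force': 0.0, 'finger_gap': 85.39213608451686}
```

View pics/top0.png

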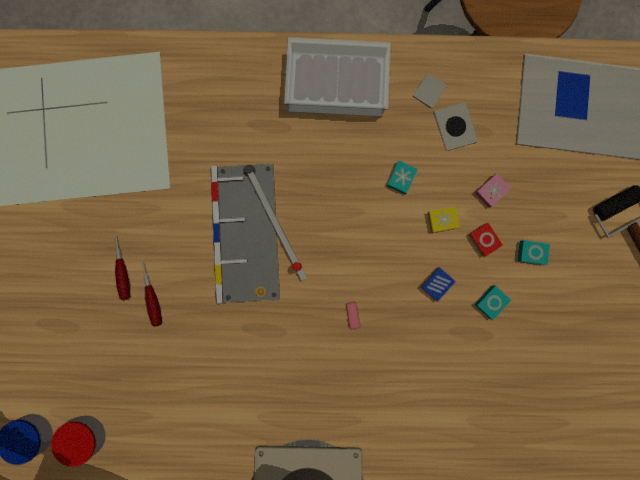

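View pics/side0.png

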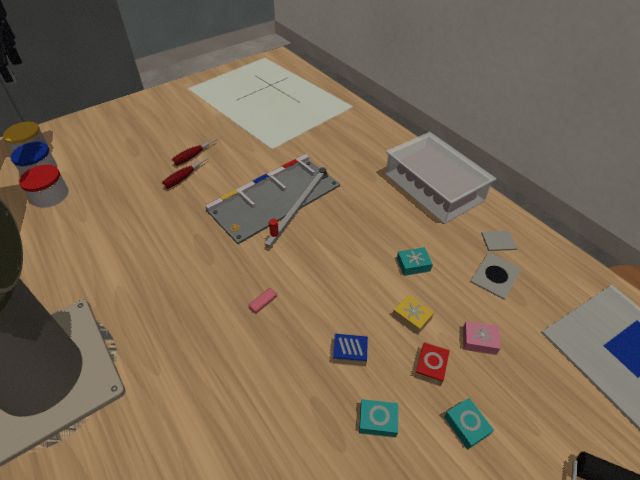

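Top view: the jig is at (245,235) with plates red (215,190), blue (217,232) and yellow (218,275). The keeper is part-open, with its hinge at (249,170) and knob at (297,267).
What could be taken for the blocks:
- **Red ring:** red (486,240), turquoise look-alikes (534,252) and (493,302).
- **Yellow star:** yellow (443,220), pink (492,190), turquoise (402,177).
- **Blue bars:** blue (438,284) only.

I choose the red, yellow and blue ones. The gouges are at (121,270) and (151,297), and the eraser is at (353,315).

```bash
cat >> h.py <<'E'
RNG={"red":[((0,150,70),(6,255,255)),((174,150,70),(180,255,255))],"blue":[((105,150,60),(130,255,255))],"yellow":[((24,130,80),(35,255,255))],"teal":[((80,100,60),(96,255,255))],"pink":[((150,60,100),(176,149,255))]}
def blobs(im,col,amin=60):
    h=cv2.cvtColor(im,cv2.COLOR_BGR2HSV); m=sum(cv2.inRange(h,*q) for q in RNG[col])
    cs=cv2.findContours(m.astype(np.uint8),cv2.RETR_EXTERNAL,cv2.CHAIN_APPROX_NONE)[0]
    return [c.reshape(-1,2) for c in cs if cv2.contourArea(c)>amin]
def rect(n,c,z):
    "min-area rect in world mm: centre, short, long, direction of long side (deg, 0..180)"
    P=ray(n,c,z)[:,:2].astype(np.float32); b=cv2.boxPoints(cv2.minAreaRect(P)); e=b[1]-b[0],b[2]-b[1]
    L=max(e,key=np.linalg.norm); s=min(map(np.linalg.norm,e))
    return b.mean(0).round(1),round(float(s),1),round(float(np.linalg.norm(L)),1),round(float(np.degrees(np.arctan2(L[1],L[0]))%180),1)
E
python3 - <<'E'
from h import *
im=cv2.imread("pics/top0.png");d=np.load("pics/top0.npy")
print("tipreach",r.tip_reach)
for c in RNG:
    for k in blobs(im,c):
        u=k.mean(0); z=pt3("top",[u],d)[0]
        print(c,u.round(),"z",z.round(1),rect("top",k,max(0,z[2])))
cr=cv2.resize(im[150:330,380:560],(720,720),interpolation=cv2.INTER_CUBIC)[:600]
cv2.imwrite("pics/crop1.png",np.hstack([cv2.resize(im[160:310,200:310],(440,600)),cv2.resize(im[160:310,395:515],(360,450),interpolation=2).copy() if 0 else cv2.copyMakeBorder(cv2.resize(im[160:320,395:515],(360,480)),0,120,0,0,0)]))
for n,u,z in [("hinge",(250,170),22),("knob",(297,267),60),("bar end",(303,277),22),("c1",(212,166),8),("c2",(273,164),8),("c3",(280,301),8),("c4",(218,302),8)]: print(n,ray("top",[u],z)[0].round(1),pt3("top",[u],d).round(1))
E
```

```text
tipreach 19.0
red [ 71. 446.] z [114.6 461.1  59.6] (array([117.7, 458.6], dtype=float32), 83.7, 84.7, 47.7)
red [151. 304.] z [390.  323.4  27.5] (array([389.8, 323.6], dtype=float32), 14.4, 80.0, 13.6)
red [121. 278.] z [442.9 388.5  28.3] (array([442.4, 389.2], dtype=float32), 14.1, 79.0, 12.0)
red [486. 239.] z [ 536.1 -356.8   29.2] (array([ 536.4, -357.2], dtype=float32), 45.1, 55.5, 34.1)
red [214. 191.] z [625.9 204.8  18.1] (array([626.3, 205.6], dtype=float32), 12.5, 37.9, 2.0)
blue [ 13. 456.] z [ 462.3  -26.6 1135.9] (array([462.3, -26.6], dtype=float32), 0.0, 0.0, 0.0)
blue [ 23. 430.] z [144.  554.6  65.1] (array([145.1, 553.1], dtype=float32), 24.9, 71.0, 63.5)
blue [438. 284.] z [ 442.3 -259.4   23.3] (array([ 442.8, -259.6], dtype=float32), 42.1, 54.2, 138.8)
blue [216. 232.] z [540.1 198.1  20.8] (array([539.7, 198.9], dtype=float32), 10.3, 35.3, 1.9)
blue [572.  95.] z [ 849.7 -550.9    9.4] (array([ 850.4, -551.1], dtype=float32), 68.4, 96.7, 174.3)
yellow [218. 274.] z [454.2 190.8  24.8] (array([454.6, 190.2], dtype=float32), 12.3, 36.8, 1.9)
yellow [444. 219.] z [ 576.5 -271.2   24.1] (array([ 576.3, -271.1], dtype=float32), 44.2, 56.7, 101.7)
teal [493. 302.] z [ 407.8 -374.1   22.6] (array([ 407.1, -374.4], dtype=float32), 43.9, 55.8, 137.1)
teal [535. 252.] z [ 511.4 -461.    22.5] (array([ 511. , -460.7], dtype=float32), 43.8, 55.7, 82.4)
teal [402. 177.] z [ 662.2 -183.8   27.4] (array([ 662.7, -183.8], dtype=float32), 42.9, 55.6, 155.8)
pink [494. 190.] z [ 639.5 -375.1   24.2] (array([ 639.9, -374.7], dtype=float32), 43.8, 54.0, 135.3)
hinge [671.1 131.4  22. ] [[669.6 130.3  30.1]]
knob [471.6  27.3  60. ] [[471.6  27.3  61.2]]
bar end [451.8  16.5  22. ] [[451.8  16.6  20.4]]
c1 [680.8 213.8   8. ] [[678.7 211.4  19. ]]
c2 [687.4  85.4   8. ] [[688.7  86.    1.5]]
c3 [401.3  63.5   8. ] [[400.8  64.2  -0.8]]
c4 [396.7 191.6   8. ] [[397.5 189.2  20.6]]
```

View pics/crop1.png

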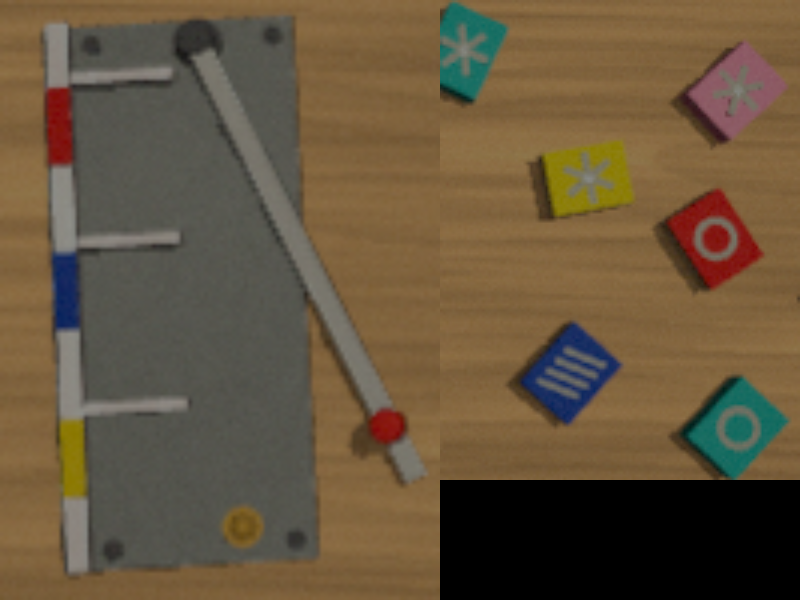

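```bash
cat >> h.py <<'E'
def plan(x,y,z,yaw):
    "turn needed about tool z (deg) and shifts in tool axes (m), before and after the turn"
    s=r.sense(); p=s["tool_pos"]; w=s["tcp_rot"][2]; D=np.array([x,y,z])-p
    dt=(yaw-w+180)%360-180
    for lab,a in(("before turn",w),("after turn",yaw)):
        c,q=np.cos(np.radians(a)),np.sin(np.radians(a)); v=np.array([c*D[0]+q*D[1],q*D[0]-c*D[1],-D[2]])/1000
        print(lab,v.round(4),"n",round(np.linalg.norm(v)*1000/40,1))
    print("az",round(-dt,1),"n",round(abs(dt)/7,1),"tilt",s["tcp_rot"][:2].round(2),"gap",round(s["finger_gap"],1),"t",s["time"])
E
python3 - <<'E'
from h import *
im=cv2.imread("pics/top0.png"); ims=cv2.imread("pics/side0.png")
mk={}
for c in("red","blue","yellow"):
    for k in blobs(im,c):
        q=rect("top",k,23)
        if 35<q[1]<50 and 45<q[2]<62: print("top block",c,q)
        q=rect("top",k,21.5)
        if q[1]<15 and q[2]<45: mk[c]=q[0]; print("top mark",c,q)
    for k in blobs(ims,c):
        q=rect("side",k,23); u=k.mean(0)
        if 180<q[0][0]<800 and abs(q[0][1])<500: print("side",c,u.round(),q)
o=mk["red"]-mk["yellow"]; print(o,np.linalg.norm(o),np.degrees(np.arctan2(o[1],o[0])))
E
```

```text
top block red (array([ 536.8, -359. ], dtype=float32), 45.4, 55.8, 34.1)
top mark red (array([625.8, 204.9], dtype=float32), 12.5, 37.8, 2.0)
side red [433. 361.] (array([ 537.4, -359.5], dtype=float32), 44.1, 57.7, 33.3)
side red [273. 227.] (array([483. ,  45.3], dtype=float32), 16.8, 48.7, 57.9)
side red [177. 175.] (array([389.5, 321.1], dtype=float32), 22.7, 82.5, 16.5)
side red [187. 153.] (array([442. , 386.2], dtype=float32), 22.6, 79.4, 8.3)
top block blue (array([ 442.7, -259.6], dtype=float32), 42.1, 54.2, 138.8)
top mark blue (array([539.7, 198.8], dtype=float32), 10.3, 35.3, 1.9)
side blue [350. 347.] (array([ 443.9, -261. ], dtype=float32), 43.6, 53.9, 138.3)
top mark yellow (array([454.6, 190.8], dtype=float32), 12.3, 37.0, 1.9)
top block yellow (array([ 576.4, -271.4], dtype=float32), 44.2, 56.7, 101.7)
[171.19998   14.099991] 171.77963 4.7082405
```

```bash
python3 -c "
from h import *
im=cv2.imread('pics/top0.png')
for k in blobs(im,'red',20):
    u=k.mean(0)
    if 280<u[0]<310: print(u,rect('top',k,60))
plan(471,28,120,28.5)"
```

```text
[296.40909091 266.04545455] (array([473.4,  28.8], dtype=float32), 15.0, 15.1, 27.8)
before turn [-0.4426 -0.4359  0.1294] n 15.9
after turn [5.000e-04 6.212e-01 1.294e-01] n 15.9
az 134.6 n 19.2 tilt [-1.7991e+02 -1.0000e-02] gap 85.4 t 0.1
```

```bash
H="python3 -m handwheel"
$H '[[0,0,0,0,0,6.73,0.045],[0,0,0,0,0,6.73,0.045],[0,0,0,0,0,6.73,0.045],[0,0,0,0,0,6.73,0.045],[0,0,0,0,0,6.73,0.045],[0,0,0,0,0,6.73,0.045],[0,0,0,0,0,6.73,0.045],[0,0,0,0,0,6.73,0.045]]' 30
$H '[[0,0,0,0,0,6.73,0.045],[0,0,0,0,0,6.73,0.045],[0,0,0,0,0,6.73,0.045],[0,0,0,0,0,6.73,0.045],[0,0,0,0,0,6.73,0.045],[0,0,0,0,0,6.73,0.045],[0,0,0,0,0,6.73,0.045],[0,0,0,0,0,6.73,0.045]]' >/dev/null
$H '[[0,0,0,0,0,6.73,0.045],[0,0,0,0,0,6.73,0.045],[0,0,0,0,0,6.73,0.045],[0,0,0,0,0,6.73,0.045]]' 
$H '[[0,0.0388,0.008,0,0,0,0.045],[0,0.0388,0.008,0,0,0,0.045],[0,0.0388,0.008,0,0,0,0.045],[0,0.0388,0.008,0,0,0,0.045],[0,0.0388,0.008,0,0,0,0.045],[0,0.0388,0.008,0,0,0,0.045],[0,0.0388,0.008,0,0,0,0.045],[0,0.0388,0.008,0,0,0,0.045]]' >/dev/null
$H '[[0,0.0388,0.008,0,0,0,0.045],[0,0.0388,0.008,0,0,0,0.045],[0,0.0388,0.008,0,0,0,0.045],[0,0.0388,0.008,0,0,0,0.045],[0,0.0388,0.008,0,0,0,0.045],[0,0.0388,0.008,0,0,0,0.045],[0,0.0388,0.008,0,0,0,0.045],[0,0.0388,0.008,0,0,0,0.045]]'
python3 -c "
from h import *
plan(472.5,28.5,52,28.5)"
```

```text
time: 0.77
tool_pos: [174.2, 573.8, 249.7]
tcp_rot: [-180.0, 0.1, 108.9]
ft_force: [-0.5, 0.4, 0.5]
finger_gap: 44.8
grip_force: 0.0
time: 1.77
tool_pos: [174.2, 573.8, 249.6]
tcp_rot: [180.0, 0.1, 28.2]
ft_force: [-0.3, 0.2, 0.2]
finger_gap: 45.0
grip_force: 0.0
time: 3.1
tool_pos: [470.9, 26.7, 121.7]
tcp_rot: [-180.0, 0.0, 28.5]
ft_force: [0.4, -0.1, -0.4]
finger_gap: 44.8
grip_force: 0.0
before turn [ 0.0023 -0.0009  0.0697] n 1.7
after turn [ 0.0023 -0.0009  0.0697] n 1.7
az -0.0 n 0.0 tilt [-179.99    0.  ] gap 44.8 t 3.1
```

```bash
H="python3 -m handwheel"
$H '[[0.0023,-0.0009,0.02,0,0,0,0.045],[0,0,0.025,0,0,0,0.045],[0,0,0.0247,0,0,0,0.045],[0,0,0,0,0,0,0.022],[0,0,0,0,0,0,0.022],[0,0,0,0,0,0,0.022]]'
$H '[[0.0003,0.012,0,0,0,-3.05,0.022],[0.0003,0.012,0,0,0,-3.05,0.022],[0.0003,0.012,0,0,0,-3.05,0.022],[0.0003,0.012,0,0,0,-3.05,0.022],[0.0003,0.012,0,0,0,-3.05,0.022],[0.0003,0.012,0,0,0,-3.05,0.022]]'
$H '[[0.0003,0.012,0,0,0,-3.05,0.022],[0.0003,0.012,0,0,0,-3.05,0.022],[0.0003,0.012,0,0,0,-3.05,0.022],[0.0003,0.012,0,0,0,-3.05,0.022],[0.0003,0.012,0,0,0,-3.05,0.022],[0.0003,0.012,0,0,0,-3.05,0.022]]'
$H '[[0.0003,0.012,0,0,0,-3.05,0.022],[0.0003,0.012,0,0,0,-3.05,0.022],[0.0003,0.012,0,0,0,-3.05,0.022],[0.0003,0.012,0,0,0,-3.05,0.022],[0.0003,0.012,0,0,0,-3.05,0.022],[0.0003,0.012,0,0,0,-3.05,0.022]]'
$H '[[0,0,0,0,0,0,0.05],[0,0,0,0,0,0,0.05],[0,0,-0.03,0,0,0,0.05],[0,0,-0.04,0,0,0,0.05],[0,0,-0.04,0,0,0,0.085]]'
python3 -c "
from h import *
plan(576,-271,120,101.7)
im,d=r.snapshot('side');cv2.imwrite('pics/s1.png',im)
im,d=r.snapshot('top');cv2.imwrite('pics/t1.png',im)"
```

```text
time: 3.6
tool_pos: [472.6, 30.6, 53.6]
tcp_rot: [180.0, -0.0, 28.5]
ft_force: [-0.1, -0.9, 0.3]
finger_gap: 22.1
grip_force: 0.0
time: 4.1
tool_pos: [517.8, -26.7, 55.1]
tcp_rot: [179.8, -0.1, 47.0]
ft_force: [-0.1, 0.8, -0.2]
finger_gap: 22.0
grip_force: 0.2
time: 4.6
tool_pos: [577.2, -67.0, 55.2]
tcp_rot: [179.8, -0.0, 65.3]
ft_force: [-0.5, -0.1, 0.9]
finger_gap: 21.7
grip_force: 0.2
time: 5.1
tool_pos: [646.3, -86.4, 55.4]
tcp_rot: [179.8, 0.0, 83.6]
ft_force: [-0.6, 0.1, 0.2]
finger_gap: 21.9
grip_force: 0.2
time: 5.52
tool_pos: [642.5, -85.5, 163.0]
tcp_rot: [-179.8, -0.0, 83.3]
ft_force: [0.6, -0.5, 0.3]
finger_gap: 60.3
grip_force: 0.0
before turn [-0.1919 -0.0444  0.043 ] n 5.0
after turn [-0.1681 -0.1027  0.043 ] n 5.0
az -18.4 n 2.6 tilt [-1.7981e+02 -2.0000e-02] gap 60.3 t 5.5167
```

View pics/t1.png

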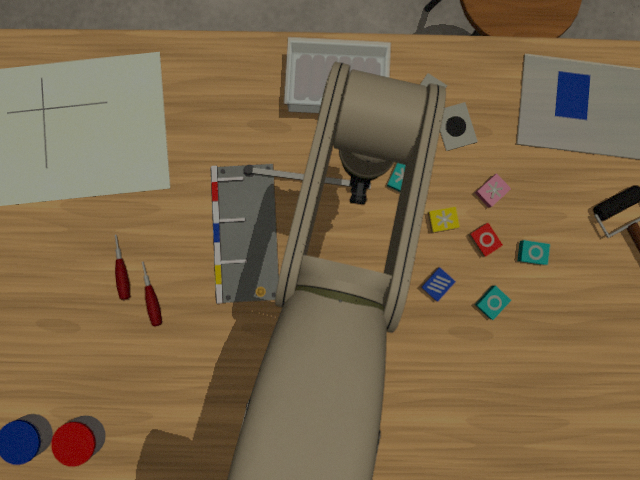

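The picture shows the keeper wide open, with its free end at (348,183). The blocks are undisturbed: yellow (443,220), red (486,240), blue (438,284). Next I touch bare bench at the 57 mm gap to find the true fingertip height.

```bash
python3 -c "
from h import *
plan(520,-170,26,11.7)"
```

```text
before turn [-0.0976 -0.1182  0.1473] n 5.3
after turn [-0.1429  0.0554  0.1473] n 5.3
az 71.6 n 10.2 tilt [1.7916e+02 8.0000e-02] gap 74.8 t 5.6167
```

```bash
H="python3 -m handwheel"
$H '[[-0.0244,-0.0296,0,0,0,0,0.057],[-0.0244,-0.0296,0,0,0,0,0.057],[-0.0244,-0.0296,0,0,0,0,0.057],[-0.0244,-0.0296,0,0,0,0,0.057],[0,0,0.025,0,0,7.1,0.057],[0,0,0.025,0,0,7.1,0.057],[0,0,0.025,0,0,7.1,0.057],[0,0,0.025,0,0,7.1,0.057]]'
$H '[[0,0,0.02,0,0,7.1,0.057],[0,0,0.01,0,0,7.1,0.057],[0,0,0.0,0,0,7.1,0.057],[0,0,0,0,0,7.1,0.057],[0,0,0,0,0,7.1,0.057],[0,0,0,0,0,7.1,0.057],[0,0,0,0,0,0,0.057],[0,0,0,0,0,0,0.057]]'
python3 -c "
from h import *
plan(520,-170,26,11.7)"
```

```text
time: 6.28
tool_pos: [515.4, -169.7, 62.8]
tcp_rot: [179.9, -0.0, 54.5]
ft_force: [0.9, -0.0, 0.1]
finger_gap: 57.1
grip_force: 0.0
time: 6.95
tool_pos: [515.5, -169.4, 33.2]
tcp_rot: [180.0, -0.0, 12.6]
ft_force: [0.5, 0.3, 0.2]
finger_gap: 57.3
grip_force: 0.0
before turn [0.0043 0.0016 0.0072] n 0.2
after turn [0.0043 0.0015 0.0072] n 0.2
az 0.9 n 0.1 tilt [ 1.7997e+02 -4.0000e-02] gap 57.3 t 6.95
```

```bash
H="python3 -m handwheel"
$H '[[0,0,0.008,0,0,0,0.057],[0,0,0.003,0,0,0,0.057],[0,0,0.001,0,0,0,0.057],[0,0,0,0,0,0,0.057]]'
for i in 1 2 3; do $H '[[0,0,0.001,0,0,0,0.057],[0,0,0,0,0,0,0.057]]' | egrep 'pos|ft'; done
```

```text
time: 7.28
tool_pos: [514.8, -169.3, 19.7]
tcp_rot: [-179.9, 0.1, 12.5]
ft_force: [-0.0, 0.3, -0.6]
finger_gap: 57.0
grip_force: 0.0
tool_pos: [515.4, -169.5, 19.4]
ft_force: [-0.4, 0.1, -0.2]
tool_pos: [515.5, -169.6, 18.5]
ft_force: [-0.3, 0.5, 0.0]
tool_pos: [515.4, -169.5, 17.5]
ft_force: [-0.8, 0.6, -0.5]
```

```bash
H="python3 -m handwheel"
for i in 1 2 3 4 5 6 7 8 ; do o=$($H '[[0,0,0.001,0,0,0,0.057],[0,0,0,0,0,0,0.057]]' | egrep 'pos|ft'|tr '\n' ' '); echo $o; python3 -c "
import sys,re;v=[float(x) for x in re.findall(r'-?\d+\.\d+',sys.argv[1])];sys.exit(abs(v[5])>5)" "$o" || break; done
```

```text
tool_pos: [515.4, -169.5, 16.4] ft_force: [0.4, 0.7, 0.5]
tool_pos: [515.4, -169.5, 15.4] ft_force: [0.1, 0.6, 0.6]
tool_pos: [515.6, -169.6, 14.7] ft_force: [-0.2, -0.3, -0.1]
tool_pos: [515.7, -169.6, 14.6] ft_force: [-4.6, 1.8, 12.2]
```

```bash
H="python3 -m handwheel"
$H '[[0,0,-0.04,0,0,0,0.08],[0,0,-0.03,0,0,0,0.08],[0,0,0,0,0,0,0.08]]' >/dev/null
python3 -c "
from h import *
im,d=r.snapshot('side')
for c in ('red','blue','yellow'):
    for k in blobs(im,c):
        q=rect('side',k,23)
        if 380<q[0][0]<700 and -500<q[0][1]<0: print(c,q)
plan(576.4,-271.2,30,11.7)"
```

```text
red (array([ 537.3, -359.5], dtype=float32), 44.2, 57.6, 33.5)
blue (array([ 443.9, -261. ], dtype=float32), 43.6, 53.8, 138.3)
before turn [0.0349 0.1105 0.0578] n 3.2
after turn [0.0363 0.11   0.0578] n 3.2
az 0.7 n 0.1 tilt [179.73  -0.37] gap 80.2 t 8.75
```

```bash
H="python3 -m handwheel"
$H '[[0.009,0.0275,0,0,0,0.7,0.08],[0.009,0.0275,0,0,0,0,0.08],[0.009,0.0275,0,0,0,0,0.08],[0.0091,0.0275,0,0,0,0,0.08],[0,0,0,0,0,0,0.08]]'
python3 -c "
from h import *
im,d=r.snapshot('side')
for k in blobs(im,'yellow'): print(k.mean(0),rect('side',k,23))
cv2.imwrite('pics/s2.png',cv2.resize(im[230:430,300:560],(780,600)))
plan(576.4,-271.2,30,11.7)"
```

```text
time: 9.17
tool_pos: [574.5, -273.7, 82.3]
tcp_rot: [179.9, -0.0, 11.6]
ft_force: [-0.0, -0.3, 0.4]
finger_gap: 79.9
grip_force: 0.0
before turn [0.0029 0.0001 0.052 ] n 1.3
after turn [0.0029 0.0001 0.052 ] n 1.3
az -0.1 n 0.0 tilt [-1.7998e+02  5.0000e-02] gap 80.1 t 9.2167
```

View pics/s2.png

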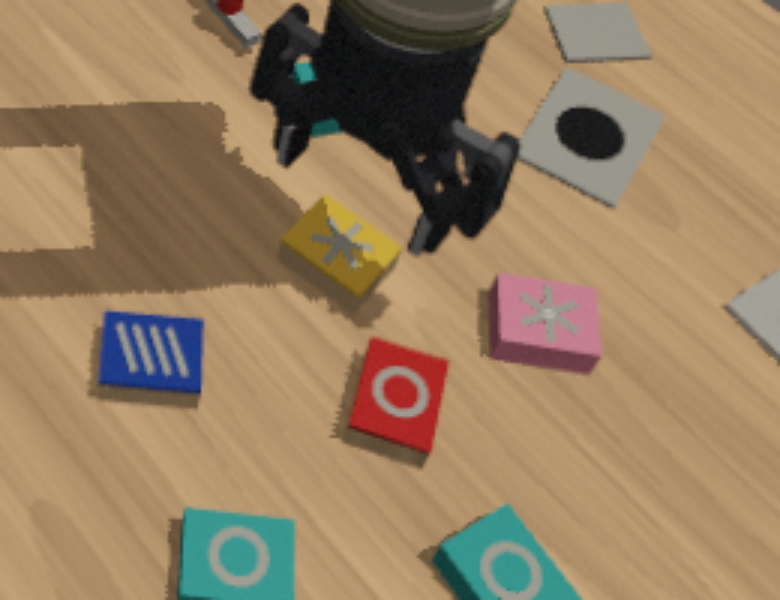

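The close crop shows the gripper straddling the yellow star block, at crop (342,245), with red, blue and the look-alikes clear of the fingers. I descend and grip.

```bash
H="python3 -m handwheel"
$H '[[0.003,0,0.02,0,0,0,0.08],[0,0,0.02,0,0,0,0.08],[0,0,0.012,0,0,0,0.08],[0,0,0,0,0,0,0.05],[0,0,0,0,0,0,0.05],[0,0,0,0,0,0,0.05],[0,0,0,0,0,0,0.05]]' 35
$H '[[0,0,-0.02,0,0,0,0.05],[0,0,-0.03,0,0,0,0.05],[0,0,-0.03,0,0,0,0.05]]'
python3 -c "
from h import *
plan(452,160,110,4.6)"
```

```text
time: 9.8
tool_pos: [577.3, -269.4, 33.1]
tcp_rot: [179.9, -0.1, 11.7]
ft_force: [-0.0, 0.6, -0.7]
finger_gap: 54.6
grip_force: 37.9
time: 10.05
tool_pos: [575.9, -268.8, 112.4]
tcp_rot: [-180.0, 0.1, 11.7]
ft_force: [1.1, -0.7, -0.5]
finger_gap: 54.9
grip_force: 37.9
before turn [-0.0342 -0.445   0.0024] n 11.2
after turn [-0.0891 -0.4373  0.0024] n 11.2
az 7.1 n 1.0 tilt [-1.7995e+02  5.0000e-02] gap 54.9 t 10.05
```

```bash
H="python3 -m handwheel"
$H '[[0,0,0,0,0,7.1,0.05],[-0.0081,-0.0395,0,0,0,0,0.05],[-0.0081,-0.0395,0,0,0,0,0.05],[-0.0081,-0.0395,0,0,0,0,0.05],[-0.0081,-0.0395,0,0,0,0,0.05],[-0.0081,-0.0395,0,0,0,0,0.05],[-0.0081,-0.0395,0,0,0,0,0.05],[-0.0081,-0.0395,0,0,0,0,0.05]]' |egrep "pos|gap|grip"
$H '[[-0.0081,-0.0395,0,0,0,0,0.05],[-0.0081,-0.0395,0,0,0,0,0.05],[-0.0081,-0.0395,0,0,0,0,0.05],[0,0,0,0,0,0,0.05],[0,0,0,0,0,0,0.05]]'
python3 -c "
from h import *
plan(453,153,45,4.6)
im,d=r.snapshot('side');cv2.imwrite('pics/s3.png',cv2.resize(im[100:300,150:410],(780,600)))"
```

```text
tool_pos: [497.6, 3.4, 113.0]
finger_gap: 55.1
grip_force: 37.9
time: 11.13
tool_pos: [463.9, 120.2, 112.9]
tcp_rot: [-180.0, -0.1, 4.9]
ft_force: [0.8, -0.1, 0.1]
finger_gap: 54.7
grip_force: 37.9
before turn [-0.0081 -0.0336  0.0679] n 1.9
after turn [-0.0083 -0.0336  0.0679] n 1.9
az 0.3 n 0.0 tilt [-1.7999e+02 -1.4000e-01] gap 54.7 t 11.1333
```

View pics/s3.png

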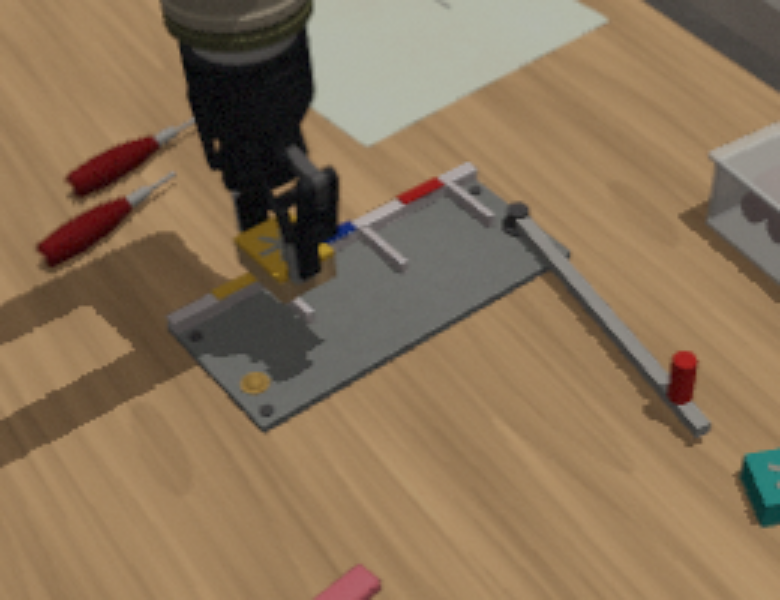

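The crop shows the yellow block held level above the jig, the keeper lying open at right, and the gouges clear at upper left. Next I move over the bay and lower.

```bash
H="python3 -m handwheel"
$H '[[-0.0041,-0.0168,0,0,0,0.3,0.05],[-0.0041,-0.0168,0,0,0,0,0.05],[0,0,0.02,0,0,0,0.05],[0,0,0.02,0,0,0,0.05],[0,0,0.02,0,0,0,0.05],[0,0,0.004,0,0,0,0.05],[0,0,0,0,0,0,0.05],[0,0,0,0,0,0,0.05]]' 
for i in 1 2 3 4 5 6 7 8 9; do o=$($H '[[0,0,0.001,0,0,0,0.05],[0,0,0,0,0,0,0.05]]' | egrep 'pos|ft|gap'|tr '\n' ' '); echo $o; python3 -c "
import sys,re;v=[float(x) for x in re.findall(r'-?\d+\.\d+',sys.argv[1])];sys.exit(abs(v[5])>4)" "$o" || break; done
```

```text
time: 11.85
tool_pos: [453.9, 150.1, 48.4]
tcp_rot: [180.0, -0.0, 4.2]
ft_force: [0.2, 0.2, -0.3]
finger_gap: 54.9
grip_force: 37.9
tool_pos: [454.4, 150.8, 48.0] ft_force: [0.2, 0.1, -1.6] finger_gap: 55.1
tool_pos: [453.6, 151.0, 46.2] ft_force: [-0.2, 0.4, -0.8] finger_gap: 55.2
tool_pos: [453.1, 151.0, 44.6] ft_force: [-0.7, 0.2, -1.0] finger_gap: 55.2
tool_pos: [453.0, 151.0, 43.4] ft_force: [0.8, 0.6, -0.9] finger_gap: 55.0
tool_pos: [453.0, 150.9, 42.4] ft_force: [0.9, -0.0, -0.5] finger_gap: 54.7
tool_pos: [453.0, 150.9, 41.4] ft_force: [-0.4, 0.7, -0.5] finger_gap: 54.7
tool_pos: [453.0, 150.9, 40.4] ft_force: [-0.4, -0.5, -0.7] finger_gap: 54.9
tool_pos: [453.0, 150.9, 39.4] ft_force: [-0.1, 0.2, -0.2] finger_gap: 54.5
tool_pos: [453.3, 150.9, 39.0] ft_force: [-2.8, -0.4, 3.5] finger_gap: 54.7
```

```bash
H="python3 -m handwheel"
chk(){ python3 -c "
import sys,re;v=[float(x) for x in re.findall(r'-?\d+\.\d+',sys.argv[1])];sys.exit(abs(v[3+int(sys.argv[2])])>8)" "$1" $2; }
for i in 1 2 3 4 5 6 7 8 9 10 11 12; do o=$($H '[[0,-0.001,0,0,0,0,0.05],[0,0,0,0,0,0,0.05]]' | egrep 'pos|ft|gap'|tr '\n' ' '); echo $o; chk "$o" 1 || break; done
for i in 1 2 3 4 5 6 7 8 9 10; do o=$($H '[[0.001,0,0,0,0,0,0.05],[0,0,0,0,0,0,0.05]]' | egrep 'pos|ft|gap'|tr '\n' ' '); echo $o; chk "$o" 0 || break; done
```

```text
tool_pos: [453.5, 151.9, 39.0] ft_force: [-0.0, -2.4, 4.4] finger_gap: 54.4
tool_pos: [453.5, 152.9, 39.0] ft_force: [-0.8, -3.6, 5.5] finger_gap: 54.6
tool_pos: [453.5, 153.9, 39.0] ft_force: [0.3, -3.0, 5.5] finger_gap: 54.6
tool_pos: [453.4, 154.9, 39.0] ft_force: [-0.0, -2.8, 5.5] finger_gap: 54.8
tool_pos: [453.3, 155.9, 39.0] ft_force: [0.4, -3.9, 5.1] finger_gap: 55.0
tool_pos: [453.3, 156.9, 39.0] ft_force: [0.4, -3.2, 5.5] finger_gap: 54.8
tool_pos: [453.1, 157.7, 39.0] ft_force: [-0.4, -4.4, 4.9] finger_gap: 54.8
tool_pos: [453.1, 157.8, 39.0] ft_force: [-0.7, -9.2, 6.6] finger_gap: 54.7
tool_pos: [453.3, 157.9, 39.0] ft_force: [-6.3, -9.5, 13.2] finger_gap: 54.8
tool_pos: [453.4, 157.9, 38.9] ft_force: [-10.8, -12.5, 18.2] finger_gap: 54.6
```

```bash
H="python3 -m handwheel"
chk(){ python3 -c "
import sys,re;v=[float(x) for x in re.findall(r'-?\d+\.\d+',sys.argv[1])];sys.exit(abs(v[3+int(sys.argv[2])])>8)" "$1" $2; }
$H '[[-0.001,0.001,-0.001,0,0,0,0.05],[0,0,0,0,0,0,0.05]]' | egrep 'pos|ft'
for i in 1 2 3 4 5 6 7 8 9 10; do o=$($H '[[0.001,0,0,0,0,0,0.05],[0,0,0,0,0,0,0.05]]' | egrep 'pos|ft|gap'|tr '\n' ' '); echo $o; chk "$o" 0 || break; done
for i in 1 2 3 4 5 6 7 8 9 10; do o=$($H '[[0,-0.001,0,0,0,0,0.05],[0,0,0,0,0,0,0.05]]' | egrep 'pos|ft|gap'|tr '\n' ' '); echo $o; chk "$o" 1 || break; done
```

```text
tool_pos: [453.1, 157.7, 39.3]
ft_force: [-0.6, -3.6, 2.2]
tool_pos: [453.8, 157.8, 39.0] ft_force: [-3.2, -4.8, 4.3] finger_gap: 54.7
tool_pos: [454.4, 157.8, 39.0] ft_force: [-5.6, -4.7, 5.3] finger_gap: 54.3
tool_pos: [455.3, 157.9, 39.0] ft_force: [-6.7, -4.9, 7.7] finger_gap: 54.8
tool_pos: [455.4, 157.9, 39.0] ft_force: [-11.8, -5.3, 12.1] finger_gap: 54.7
tool_pos: [455.4, 158.0, 39.0] ft_force: [-11.7, -10.1, 13.3] finger_gap: 54.7
```

```bash
H="python3 -m handwheel"
$H '[[0,0,0,0,0,0,0.07],[0,0,0,0,0,0,0.07],[0,0,-0.02,0,0,0,0.07],[0,0,-0.04,0,0,0,0.08],[0,0,-0.03,0,0,0,0.08],[0,0,0,0,0,0,0.08]]'
python3 -c "
from h import *
im,d=r.snapshot('side'); 
for k in blobs(im,'yellow'): print(k.mean(0),rect('side',k,31),rect('side',k,21.5))
plan(443.3,-260.3,130,48.5)"
```

```text
time: 16.52
tool_pos: [461.9, 160.8, 136.6]
tcp_rot: [-179.9, -0.6, 4.3]
ft_force: [1.5, 1.2, 1.1]
finger_gap: 80.3
grip_force: 0.0
before turn [-0.0492  0.4183  0.0039] n 10.5
after turn [-0.3267  0.2658  0.0039] n 10.5
az -44.2 n 6.3 tilt [-179.89   -0.49] gap 80.3 t 16.5667
```

```bash
H="python3 -m handwheel"
$H '[[-0.0045,0.038,0,0,0,0,0.08],[-0.0045,0.038,0,0,0,0,0.08],[-0.0045,0.038,0,0,0,0,0.08],[-0.0045,0.038,0,0,0,0,0.08],[-0.0045,0.038,0,0,0,0,0.08],[-0.0045,0.038,0,0,0,0,0.08],[-0.0045,0.038,0,0,0,0,0.08],[-0.0045,0.038,0,0,0,0,0.08]]' >/dev/null
$H '[[-0.0045,0.038,0,0,0,0,0.08],[-0.0045,0.038,0,0,0,0,0.08],[-0.0045,0.038,0,0,0,0,0.08],[0,0,0,0,0,-6.3,0.08],[0,0,0,0,0,-6.3,0.08],[0,0,0,0,0,-6.3,0.08],[0,0,0,0,0,-6.3,0.08],[0,0,0,0,0,-6.3,0.08]]' >/dev/null
$H '[[0,0,0,0,0,-6.3,0.08],[0,0,0.02,0,0,-6.3,0.08],[0,0,0.03,0,0,0,0.08],[0,0,0,0,0,0,0.08],[0,0,0,0,0,0,0.08]]'
cat > chk.py <<'E'
from h import *
im,d=r.snapshot('top'); im2,_=r.snapshot('side')
P=np.array([548.5,142.7]); a=np.radians(4.6); R=np.array([[np.cos(a),-np.sin(a)],[np.sin(a),np.cos(a)]])
for n,i in(("top",im),("side",im2)):
    for c in("red","blue","yellow"):
        for k in blobs(i,c):
            for z in(23,31,21.5):
                q=rect(n,k,z); j=(q[0]-P)@R
                ok={23:q[0][1]<60 and q[1]>30 and q[2]<70,31:abs(j[0])<160 and abs(j[1])<70 and q[1]>30,21.5:abs(j[0])<160 and 40<j[1]<70 and q[1]<20}[z]
                if ok and abs(q[0][1])<500 and 300<q[0][0]<800: print(n,c,"z",z,*q,"jig",j.round(1))
E
python3 -c "
from chk import *
cv2.imwrite('pics/t4.png',im)
plan(443.3,-260.2,30.5,48.5)"
```

```text
time: 18.32
tool_pos: [437.7, -259.6, 77.0]
tcp_rot: [-179.7, 0.0, 48.4]
ft_force: [0.0, -0.6, 0.4]
finger_gap: 79.9
grip_force: 0.0
top red z 23 [ 536.8 -358.7] 45.2 55.7 33.3 jig [ -51.9 -498.8]
top red z 21.5 [625.8 204.9] 12.5 37.8 2.0 jig [82.  55.8]
top blue z 21.5 [539.8 197.7] 10.5 35.9 5.5 jig [-4.3 55.5]
top yellow z 31 [455.8 162.4] 43.9 67.1 94.5 jig [-90.8  27.1]
side red z 23 [ 537.3 -359.5] 44.2 57.6 33.5 jig [ -51.4 -499.7]
side blue z 23 [ 444.  -261.1] 43.7 53.5 138.5 jig [-136.5 -394.1]
before turn [0.0031 0.0019 0.0496] n 1.2
after turn [0.0031 0.0019 0.0496] n 1.2
az -0.1 n 0.0 tilt [ 1.8e+02 -1.0e-02] gap 80.1 t 18.4167
```

View pics/t4.png

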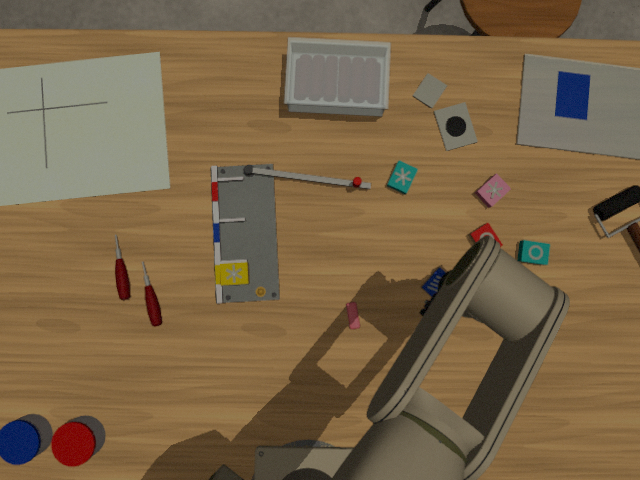

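The yellow block sits in its bay at (233,273), square, and its blob merges with the yellow plate (67 mm = 56 + 12), so it is at the fence. The gripper is over blue at (437,283).

```bash
H="python3 -m handwheel"
$H '[[0.003,0.002,0.02,0,0,0,0.08],[0,0,0.02,0,0,0,0.08],[0,0,0.0095,0,0,0,0.08],[0,0,0,0,0,0,0.08],[0,0,0,0,0,0,0.05],[0,0,0,0,0,0,0.05],[0,0,0,0,0,0,0.05],[0,0,0,0,0,0,0.05]]' 40
$H '[[0,0,-0.02,0,0,0,0.05],[0,0,-0.03,0,0,0,0.05],[0,0,-0.03,0,0,0,0.05],[0,0,0,0,0,0,0.05],[0,0,0,0,0,0,0.05]]'
python3 -c "
from h import *
plan(538,145,112,4.6)"
```

```text
time: 19.08
tool_pos: [444.3, -261.3, 32.1]
tcp_rot: [179.8, -0.0, 48.4]
ft_force: [-1.2, 0.5, 7.2]
finger_gap: 54.8
grip_force: 42.9
time: 19.5
tool_pos: [445.0, -261.7, 113.4]
tcp_rot: [179.6, -0.0, 48.4]
ft_force: [-1.1, -0.0, -0.3]
finger_gap: 54.8
grip_force: 42.6
before turn [ 0.3659 -0.2004  0.0014] n 10.4
after turn [ 0.1254 -0.398   0.0014] n 10.4
az 43.8 n 6.3 tilt [ 1.7964e+02 -4.0000e-02] gap 54.8 t 19.5
```

```bash
H="python3 -m handwheel"
$H '[[0,0,0,0,0,6.3,0.05],[0,0,0,0,0,6.3,0.05],[0,0,0,0,0,6.3,0.05],[0,0,0,0,0,6.3,0.05],[0,0,0,0,0,6.3,0.05],[0,0,0,0,0,6.3,0.05],[0,0,0,0,0,6.0,0.05]]'| egrep "gap|grip"
$H '[[0.0114,-0.0362,0,0,0,0,0.05],[0.0114,-0.0362,0,0,0,0,0.05],[0.0114,-0.0362,0,0,0,0,0.05],[0.0114,-0.0362,0,0,0,0,0.05],[0.0114,-0.0362,0,0,0,0,0.05],[0.0114,-0.0362,0,0,0,0,0.05],[0.0114,-0.0362,0,0,0,0,0.05],[0.0114,-0.0362,0,0,0,0,0.05]]'| egrep "gap|grip"
$H '[[0.0114,-0.0362,0,0,0,0,0.05],[0.0114,-0.0362,0,0,0,0,0.05],[0.0114,-0.0362,0,0,0,0,0.05],[0,0,0,0,0,0,0.05],[0,0,0,0,0,0,0.05],[0,0,0,0,0,0,0.05]]'
python3 -c "
from h import *
plan(538,158,48,4.6)"
```

```text
finger_gap: 54.6
grip_force: 42.6
finger_gap: 54.4
grip_force: 42.6
time: 21.25
tool_pos: [535.2, 146.6, 108.9]
tcp_rot: [180.0, 0.1, 4.7]
ft_force: [0.4, -0.6, 0.1]
finger_gap: 54.7
grip_force: 42.6
before turn [ 0.0038 -0.0112  0.0609] n 1.6
after turn [ 0.0037 -0.0112  0.0609] n 1.6
az 0.1 n 0.0 tilt [1.7997e+02 1.2000e-01] gap 54.7 t 21.25
```

```bash
H="python3 -m handwheel"
chk(){ python3 -c "
import sys,re;v=[float(x) for x in re.findall(r'-?\d+\.\d+',sys.argv[1])];sys.exit(abs(v[3+int(sys.argv[2])])>float(sys.argv[3]))" "$1" $2 $3; }
$H '[[0.0038,-0.0112,0,0,0,0,0.05],[0,0,0.02,0,0,0,0.05],[0,0,0.02,0,0,0,0.05],[0,0,0.02,0,0,0,0.05],[0,0,0,0,0,0,0.05],[0,0,0,0,0,0,0.05],[0,0,0,0,0,0,0.05],[0,0,0,0,0,0,0.05]]'
for i in 1 2 3 4 5 6 7 8 9 10 11 12; do o=$($H '[[0,0,0.001,0,0,0,0.05],[0,0,0,0,0,0,0.05]]' | egrep 'pos|ft|gap'|tr '\n' ' '); echo $o; chk "$o" 2 3 || break; done
$H '[[0,0,-0.001,0,0,0,0.05],[0,0,0,0,0,0,0.05]]' | egrep 'pos|ft'
for i in 1 2 3 4 5 6 7 8 9 10 11 12; do o=$($H '[[0,-0.001,0,0,0,0,0.05],[0,0,0,0,0,0,0.05]]' | egrep 'pos|ft|gap'|tr '\n' ' '); echo $o; chk "$o" 1 7 || break; done
$H '[[0,0.001,0,0,0,0,0.05],[0,0,0,0,0,0,0.05]]' | egrep 'pos|ft'
for i in 1 2 3 4 5 6 7 8 9 10; do o=$($H '[[0.001,0,0,0,0,0,0.05],[0,0,0,0,0,0,0.05]]' | egrep 'pos|ft|gap'|tr '\n' ' '); echo $o; chk "$o" 0 9 || break; done
```

```text
time: 21.92
tool_pos: [540.2, 158.1, 51.8]
tcp_rot: [-180.0, -0.1, 4.6]
ft_force: [-0.3, 0.3, -0.6]
finger_gap: 54.7
grip_force: 42.6
tool_pos: [539.8, 158.2, 50.2] ft_force: [-0.7, 0.5, -1.1] finger_gap: 54.3
tool_pos: [539.1, 158.2, 48.3] ft_force: [-0.2, 0.3, -0.5] finger_gap: 54.2
tool_pos: [538.8, 158.2, 47.0] ft_force: [-0.3, 0.3, -0.7] finger_gap: 54.6
tool_pos: [538.8, 158.1, 45.8] ft_force: [-0.1, 0.4, -0.9] finger_gap: 54.7
tool_pos: [538.8, 158.1, 44.9] ft_force: [-0.1, -0.4, -0.6] finger_gap: 54.5
tool_pos: [538.8, 158.1, 43.9] ft_force: [0.6, -0.4, 0.3] finger_gap: 54.5
tool_pos: [538.8, 158.1, 42.9] ft_force: [0.1, 0.1, 0.1] finger_gap: 54.4
tool_pos: [538.8, 158.1, 41.9] ft_force: [-0.1, -0.1, -0.4] finger_gap: 54.6
tool_pos: [538.8, 158.1, 40.9] ft_force: [0.5, 0.2, -0.6] finger_gap: 54.4
tool_pos: [539.0, 158.1, 40.2] ft_force: [0.4, 0.8, -0.3] finger_gap: 54.4
tool_pos: [539.1, 158.2, 40.1] ft_force: [-4.6, -1.1, 9.6] finger_gap: 54.5
tool_pos: [539.1, 158.2, 40.3]
ft_force: [-0.5, 0.5, 0.4]
tool_pos: [539.0, 159.0, 40.1] ft_force: [0.3, -0.9, 2.0] finger_gap: 54.4
tool_pos: [538.9, 160.1, 40.1] ft_force: [0.9, -1.3, 1.4] finger_gap: 54.6
tool_pos: [538.8, 161.2, 40.1] ft_force: [0.7, -0.8, 2.2] finger_gap: 54.1
tool_pos: [538.7, 162.2, 40.1] ft_force: [0.4, -1.5, 1.2] finger_gap: 54.6
tool_pos: [538.6, 163.3, 40.2] ft_force: [-0.4, -0.7, 2.1] finger_gap: 54.3
tool_pos: [538.5, 163.9, 40.1] ft_force: [0.8, -3.6, 1.9] finger_gap: 54.8
tool_pos: [538.5, 164.0, 40.1] ft_force: [-0.3, -7.7, 4.0] finger_gap: 54.8
tool_pos: [538.5, 163.9, 40.1]
ft_force: [0.1, -4.2, 3.6]
tool_pos: [538.6, 163.9, 40.1] ft_force: [-5.6, -5.3, 8.5] finger_gap: 54.6
tool_pos: [538.7, 164.0, 40.1] ft_force: [-9.8, -5.1, 13.2] finger_gap: 54.6
```

```bash
H="python3 -m handwheel"
chk(){ python3 -c "
import sys,re;v=[float(x) for x in re.findall(r'-?\d+\.\d+',sys.argv[1])];sys.exit(abs(v[3+int(sys.argv[2])])>float(sys.argv[3]))" "$1" $2 $3; }
$H '[[-0.002,0.002,-0.001,0,0,0,0.05],[0,0,0,0,0,0,0.05]]' | egrep 'pos|ft'
for i in 1 2 3 4 5 6 7 8 9 10; do o=$($H '[[0.001,0,0,0,0,0,0.05],[0,0,0,0,0,0,0.05]]' | egrep 'pos|ft|gap'|tr '\n' ' '); echo $o; chk "$o" 0 12 || break; done

```

```text
tool_pos: [538.1, 162.3, 40.8]
ft_force: [-1.1, 0.3, -0.3]
tool_pos: [539.7, 162.5, 40.9] ft_force: [-0.1, 0.1, -0.4] finger_gap: 54.6
tool_pos: [540.8, 162.4, 41.0] ft_force: [-0.2, -0.1, -0.2] finger_gap: 54.6
tool_pos: [541.8, 162.4, 41.1] ft_force: [0.3, 0.5, -0.3] finger_gap: 54.5
tool_pos: [542.8, 162.4, 41.1] ft_force: [0.0, 0.2, 0.1] finger_gap: 54.5
tool_pos: [543.6, 162.5, 41.1] ft_force: [0.3, 0.3, -0.6] finger_gap: 54.4
tool_pos: [543.7, 162.6, 40.8] ft_force: [-4.8, 0.7, 2.6] finger_gap: 54.6
tool_pos: [543.8, 162.6, 40.4] ft_force: [-8.6, -0.8, 3.1] finger_gap: 54.8
tool_pos: [544.0, 162.6, 40.2] ft_force: [-13.0, -0.7, 7.1] finger_gap: 54.2
```

```bash
H="python3 -m handwheel"
chk(){ python3 -c "
import sys,re;v=[float(x) for x in re.findall(r'-?\d+\.\d+',sys.argv[1])];sys.exit(abs(v[3+int(sys.argv[2])])>float(sys.argv[3]))" "$1" $2 $3; }
$H '[[-0.001,0,0.000,0,0,0,0.05],[0,0,0,0,0,0,0.05]]' | egrep 'pos|ft'
for i in 1 2 3 4 5 6 ; do o=$($H '[[0,-0.001,0,0,0,0,0.05],[0,0,0,0,0,0,0.05]]' | egrep 'pos|ft|gap'|tr '\n' ' '); echo $o; chk "$o" 1 9 || break; done
$H '[[0,0,0,0,0,0,0.07],[0,0,0,0,0,0,0.07],[0,0,0,0,0,0,0.07],[0,0,-0.02,0,0,0,0.07],[0,0,-0.04,0,0,0,0.08],[0,0,-0.03,0,0,0,0.08],[0,0,0,0,0,0,0.08],[0,0,0,0,0,0,0.08]]'
python3 -c "
from h import *
plan(537,-359.2,130,123.7)"
```

```text
tool_pos: [543.8, 162.6, 40.3]
ft_force: [-6.6, -0.3, 2.9]
tool_pos: [543.9, 162.8, 40.3] ft_force: [-8.0, -4.7, 2.3] finger_gap: 54.8
tool_pos: [543.8, 163.3, 40.2] ft_force: [-6.5, -6.9, 2.7] finger_gap: 54.9
tool_pos: [543.8, 164.1, 40.2] ft_force: [-6.8, -7.8, 2.5] finger_gap: 54.7
tool_pos: [543.7, 164.5, 40.2] ft_force: [-7.4, -11.3, 3.7] finger_gap: 54.4
time: 28.58
tool_pos: [547.7, 167.4, 134.4]
tcp_rot: [-179.9, -0.4, 4.6]
ft_force: [-0.1, 0.0, -1.0]
finger_gap: 80.1
grip_force: 0.0
before turn [-0.0531  0.524   0.0044] n 13.2
after turn [-0.4322 -0.3011  0.0044] n 13.2
az -119.1 n 17.0 tilt [-179.94   -0.38] gap 80.1 t 28.5833
```

```bash
H="python3 -m handwheel"
$H '[[-0.0038,0.0375,0,0,0,0,0.08],[-0.0038,0.0375,0,0,0,0,0.08],[-0.0038,0.0375,0,0,0,0,0.08],[-0.0038,0.0375,0,0,0,0,0.08],[-0.0038,0.0375,0,0,0,0,0.08],[-0.0038,0.0375,0,0,0,0,0.08],[-0.0038,0.0375,0,0,0,0,0.08]]'>/dev/null
$H '[[-0.0038,0.0375,0,0,0,0,0.08],[-0.0038,0.0375,0,0,0,0,0.08],[-0.0038,0.0375,0,0,0,0,0.08],[-0.0038,0.0375,0,0,0,0,0.08],[-0.0038,0.0375,0,0,0,0,0.08],[-0.0038,0.0375,0,0,0,0,0.08],[-0.0038,0.0375,0,0,0,0,0.08]]'>/dev/null
$H '[[0,0,0,0,0,6.77,0.08],[0,0,0,0,0,6.77,0.08],[0,0,0,0,0,6.77,0.08],[0,0,0,0,0,6.77,0.08],[0,0,0,0,0,6.77,0.08],[0,0,0,0,0,6.77,0.08],[0,0,0,0,0,6.77,0.08],[0,0,0,0,0,6.77,0.08]]'>/dev/null
$H '[[0,0,0.02,0,0,6.77,0.08],[0,0,0.03,0,0,0,0.08],[0,0,0,0,0,0,0.08],[0,0,0,0,0,0,0.08]]'
python3 -c "
from chk import *
cv2.imwrite('pics/t5.png',cv2.resize(im[150:320,190:310],(424,600)))
plan(537,-359.2,30.5,-56.5)"
```

```text
time: 30.75
tool_pos: [532.2, -359.0, 77.4]
tcp_rot: [179.9, 0.4, -56.3]
ft_force: [0.5, -0.6, -0.2]
finger_gap: 79.9
grip_force: 0.0
top red z 23 [ 534.4 -355.5] 34.2 56.2 32.8 jig [ -54.  -495.5]
top red z 21.5 [625.8 204.9] 12.5 37.8 2.0 jig [82.  55.8]
top blue z 31 [541.3 168.5] 42.3 66.1 94.9 jig [-5.1 26.3]
top yellow z 31 [455.8 162.3] 43.9 67.1 94.5 jig [-90.8  27. ]
side blue z 31 [543.9 162.6] 43.7 57.5 93.9 jig [-3.  20.2]
before turn [-0.0001 -0.003   0.051 ] n 1.3
after turn [-0.0001 -0.003   0.051 ] n 1.3
az 0.2 n 0.0 tilt [1.8e+02 1.0e-02] gap 80.0 t 30.85
```

View pics/t5.png

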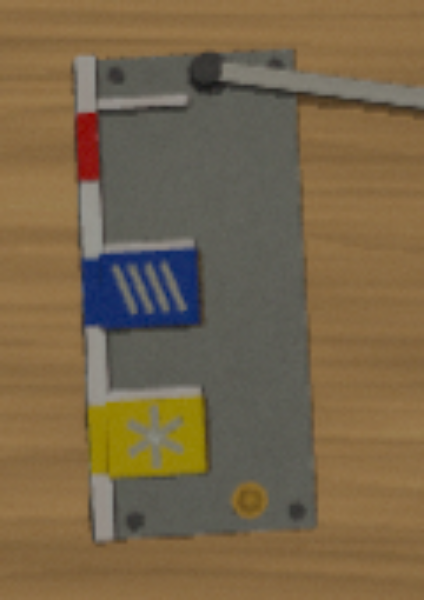

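Blue (148,285) and yellow (155,435) in this crop both sit against the fence and their stops. Now I grip red.

```bash
H="python3 -m handwheel"
$H '[[0,-0.003,0.02,0,0,0,0.08],[0,0,0.02,0,0,0,0.08],[0,0,0.011,0,0,0,0.08],[0,0,0,0,0,0,0.08],[0,0,0,0,0,0,0.05],[0,0,0,0,0,0,0.05],[0,0,0,0,0,0,0.05],[0,0,0,0,0,0,0.05]]' 40
$H '[[0,0,-0.02,0,0,0,0.05],[0,0,-0.03,0,0,0,0.05],[0,0,-0.03,0,0,0,0.05],[0,0,0,0,0,0,0.05],[0,0,0,0,0,0,0.05]]'
python3 -c "
from h import *
plan(624,160,112,4.6)"
```

```text
time: 31.52
tool_pos: [538.1, -360.3, 32.3]
tcp_rot: [-179.9, -0.2, -56.3]
ft_force: [-0.8, -0.3, 5.1]
finger_gap: 54.3
grip_force: 42.8
time: 31.93
tool_pos: [538.9, -360.8, 114.1]
tcp_rot: [-179.9, -0.4, -56.3]
ft_force: [0.4, -0.6, -1.7]
finger_gap: 54.5
grip_force: 42.6
before turn [-0.3861 -0.3596  0.0021] n 13.2
after turn [ 0.1266 -0.5123  0.0021] n 13.2
az -60.9 n 8.7 tilt [-179.88   -0.37] gap 54.5 t 31.9333
```

```bash
H="python3 -m handwheel"
$H '[[0,0,0,0,0,-6.77,0.05],[0,0,0,0,0,-6.77,0.05],[0,0,0,0,0,-6.77,0.05],[0,0,0,0,0,-6.77,0.05],[0,0,0,0,0,-6.77,0.05],[0,0,0,0,0,-6.77,0.05],[0,0,0,0,0,-6.77,0.05],[0,0,0,0,0,-6.77,0.05]]'|egrep "gap|grip"
$H '[[0,0,0,0,0,-6.74,0.05],[0.009,-0.0366,0,0,0,0,0.05],[0.009,-0.0366,0,0,0,0,0.05],[0.009,-0.0366,0,0,0,0,0.05],[0.009,-0.0366,0,0,0,0,0.05],[0.009,-0.0366,0,0,0,0,0.05],[0.009,-0.0366,0,0,0,0,0.05],[0.009,-0.0366,0,0,0,0,0.05]]'|egrep "gap|grip"
$H '[[0.009,-0.0366,0,0,0,0,0.05],[0.009,-0.0366,0,0,0,0,0.05],[0.009,-0.0366,0,0,0,0,0.05],[0.009,-0.0366,0,0,0,0,0.05],[0.009,-0.0366,0,0,0,0,0.05],[0.009,-0.0366,0,0,0,0,0.05],[0,0,0,0,0,0,0.05],[0,0,0,0,0,0,0.05]]'
python3 -c "
from h import *
plan(624,165,48,4.6)"
```

```text
finger_gap: 54.0
grip_force: 42.6
finger_gap: 54.6
grip_force: 42.6
time: 33.93
tool_pos: [614.7, 126.7, 108.7]
tcp_rot: [-180.0, 0.1, 4.8]
ft_force: [-0.1, 0.2, -1.2]
finger_gap: 54.9
grip_force: 42.7
before turn [ 0.0125 -0.0374  0.0607] n 1.8
after turn [ 0.0124 -0.0375  0.0607] n 1.8
az 0.2 n 0.0 tilt [-1.8e+02  1.1e-01] gap 54.9 t 33.9333
```

```bash
H="python3 -m handwheel"
chk(){ python3 -c "
import sys,re;v=[float(x) for x in re.findall(r'-?\d+\.\d+',sys.argv[1])];sys.exit(abs(v[3+int(sys.argv[2])])>float(sys.argv[3]))" "$1" $2 $3; }
$H '[[0.0125,-0.0374,0,0,0,0.2,0.05],[0,0,0.02,0,0,0,0.05],[0,0,0.02,0,0,0,0.05],[0,0,0.02,0,0,0,0.05],[0,0,0,0,0,0,0.05],[0,0,0,0,0,0,0.05],[0,0,0,0,0,0,0.05],[0,0,0,0,0,0,0.05]]'
for i in 1 2 3 4 5 6 7 8 9 10 11 12; do o=$($H '[[0,0,0.001,0,0,0,0.05],[0,0,0,0,0,0,0.05]]' | egrep 'pos|ft|gap'|tr '\n' ' '); echo $o; chk "$o" 2 3 || break; done
$H '[[0,0,-0.0015,0,0,0,0.05],[0,0,0,0,0,0,0.05]]' | egrep 'pos|ft'
for i in 1 2 3 4 5 6 7 8 9 10; do o=$($H '[[0.001,0,0,0,0,0,0.05],[0,0,0,0,0,0,0.05]]' | egrep 'pos|ft|gap'|tr '\n' ' '); echo $o; chk "$o" 0 11 || break; done
```

```text
time: 34.6
tool_pos: [626.2, 162.2, 51.9]
tcp_rot: [-180.0, -0.1, 4.3]
ft_force: [0.1, 0.1, -0.1]
finger_gap: 54.0
grip_force: 42.7
tool_pos: [625.9, 162.6, 50.4] ft_force: [0.7, 0.1, 0.1] finger_gap: 54.6
tool_pos: [625.2, 162.7, 48.4] ft_force: [-0.5, -0.1, -0.2] finger_gap: 54.7
tool_pos: [624.9, 162.7, 46.9] ft_force: [-0.2, 0.7, -1.4] finger_gap: 54.2
tool_pos: [624.9, 162.7, 45.8] ft_force: [-0.2, 0.0, -1.4] finger_gap: 54.5
tool_pos: [624.9, 162.6, 44.8] ft_force: [0.4, 0.5, -0.8] finger_gap: 55.0
tool_pos: [624.9, 162.6, 43.8] ft_force: [-0.4, -0.2, -0.6] finger_gap: 54.7
tool_pos: [624.9, 162.6, 42.9] ft_force: [0.9, -0.2, -0.9] finger_gap: 54.3
tool_pos: [624.9, 162.6, 41.9] ft_force: [0.3, 0.3, -0.7] finger_gap: 54.7
tool_pos: [625.0, 162.6, 40.9] ft_force: [-0.4, 0.7, -1.7] finger_gap: 54.9
tool_pos: [625.1, 162.7, 40.4] ft_force: [-2.4, 0.1, 1.9] finger_gap: 54.6
tool_pos: [625.1, 162.7, 40.3] ft_force: [-6.1, -0.8, 10.6] finger_gap: 54.5
tool_pos: [625.4, 162.7, 41.0]
ft_force: [0.5, -0.0, -0.3]
tool_pos: [626.1, 162.7, 40.4] ft_force: [-0.5, -0.1, -0.5] finger_gap: 54.5
tool_pos: [627.1, 162.8, 40.4] ft_force: [0.2, -0.4, -1.8] finger_gap: 54.2
tool_pos: [628.2, 162.9, 40.5] ft_force: [1.4, 1.1, 0.1] finger_gap: 54.4
tool_pos: [629.2, 163.0, 40.5] ft_force: [-0.6, 0.3, -0.9] finger_gap: 55.0
tool_pos: [630.2, 163.0, 40.6] ft_force: [0.6, 0.6, -0.0] finger_gap: 54.5
tool_pos: [631.2, 163.1, 40.6] ft_force: [-0.5, 0.3, 0.0] finger_gap: 54.2
tool_pos: [631.6, 163.2, 40.5] ft_force: [-3.1, 0.3, 1.6] finger_gap: 54.6
tool_pos: [631.6, 163.2, 40.4] ft_force: [-8.4, -0.9, 5.4] finger_gap: 54.2
tool_pos: [631.7, 163.2, 40.4] ft_force: [-13.7, -1.2, 10.4] finger_gap: 54.2
```

```bash
H="python3 -m handwheel"
chk(){ python3 -c "
import sys,re;v=[float(x) for x in re.findall(r'-?\d+\.\d+',sys.argv[1])];sys.exit(abs(v[3+int(sys.argv[2])])>float(sys.argv[3]))" "$1" $2 $3; }
$H '[[-0.0015,0,0.0002,0,0,0,0.05],[0,0,0,0,0,0,0.05]]' | egrep 'pos|ft'
for i in 1 2 3 4 5 6 7 8 9 10 11 12 13 14; do o=$($H '[[0,-0.001,0,0,0,0,0.05],[0,0,0,0,0,0,0.05]]' | egrep 'pos|ft|gap'|tr '\n' ' '); echo $o; chk "$o" 1 10 || break; done
```

```text
tool_pos: [631.6, 163.2, 40.4]
ft_force: [-7.5, -0.0, 3.8]
tool_pos: [631.6, 163.3, 40.4] ft_force: [-6.8, -5.4, 5.9] finger_gap: 54.7
tool_pos: [631.6, 163.5, 40.4] ft_force: [-7.7, -7.1, 5.9] finger_gap: 54.6
tool_pos: [631.5, 164.2, 40.4] ft_force: [-6.7, -9.2, 5.7] finger_gap: 54.5
tool_pos: [631.5, 165.1, 40.4] ft_force: [-7.8, -9.8, 6.1] finger_gap: 54.1
tool_pos: [631.4, 166.1, 40.4] ft_force: [-7.0, -10.2, 7.3] finger_gap: 54.3
```

```bash
H="python3 -m handwheel"
chk(){ python3 -c "
import sys,re;v=[float(x) for x in re.findall(r'-?\d+\.\d+',sys.argv[1])];sys.exit(abs(v[3+int(sys.argv[2])])>float(sys.argv[3]))" "$1" $2 $3; }
$H '[[-0.001,0,-0.0003,0,0,0,0.05],[0,0,0,0,0,0,0.05]]' | egrep 'pos|ft'
for i in 1 2 3 4 5 6 7 8 9 10 ; do o=$($H '[[0,-0.001,0,0,0,0,0.05],[0,0,0,0,0,0,0.05]]' | egrep 'pos|ft|gap'|tr '\n' ' '); echo $o; chk "$o" 1 12 || break; done
```

```text
tool_pos: [631.1, 167.8, 40.7]
ft_force: [-2.1, -1.4, 0.1]
tool_pos: [631.0, 169.4, 40.6] ft_force: [-0.2, -0.9, -0.3] finger_gap: 54.4
tool_pos: [631.0, 170.5, 40.6] ft_force: [-0.7, -1.4, -0.6] finger_gap: 55.1
tool_pos: [630.9, 170.9, 40.6] ft_force: [-0.9, -2.5, -0.1] finger_gap: 54.6
tool_pos: [630.9, 171.0, 40.6] ft_force: [-1.4, -6.5, 0.8] finger_gap: 54.3
tool_pos: [630.9, 171.1, 40.7] ft_force: [-1.4, -11.0, 0.3] finger_gap: 54.3
tool_pos: [630.9, 171.1, 40.7] ft_force: [-1.3, -14.4, 2.0] finger_gap: 54.4
```

```bash
H="python3 -m handwheel"
$H '[[0.001,0.0025,0,0,0,0,0.05],[0.001,0,0,0,0,0,0.05],[0.001,0,0,0,0,0,0.05],[0,0,0.0003,0,0,0,0.05],[0,-0.001,0,0,0,0,0.05],[0,0,0,0,0,0,0.05]]'
$H '[[0,0,0,0,0,0,0.07],[0,0,0,0,0,0,0.07],[0,0,0,0,0,0,0.07],[0,0,-0.02,0,0,0,0.07],[0,0,-0.04,0,0,0,0.07],[0,0,-0.03,0,0,0,0.07],[0,0,0,0,0,0,0.05],[0,0,0,0,0,0,0.05]]'
python3 -c "
from h import *
plan(646,-86,130,82.5)"
```

```text
time: 40.77
tool_pos: [631.1, 171.0, 40.4]
tcp_rot: [179.8, 0.4, 4.4]
ft_force: [-17.3, -11.4, 14.8]
finger_gap: 54.7
grip_force: 44.3
time: 41.43
tool_pos: [636.4, 173.7, 134.3]
tcp_rot: [-179.9, -0.4, 4.4]
ft_force: [-0.5, -0.1, -0.2]
finger_gap: 50.4
grip_force: 0.0
before turn [-0.0103  0.2597  0.0043] n 6.5
after turn [-0.2562  0.0434  0.0043] n 6.5
az -78.1 n 11.2 tilt [-179.93   -0.42] gap 50.4 t 41.4333
```

```bash
H="python3 -m handwheel"
$H '[[-0.0015,0.0371,0,0,0,-0,0.045],[-0.0015,0.0371,0,0,0,0,0.045],[-0.0015,0.0371,0,0,0,0,0.045],[-0.0015,0.0371,0,0,0,0,0.045],[-0.0015,0.0371,0,0,0,0,0.045],[-0.0015,0.0371,0,0,0,0,0.045],[-0.0015,0.0371,0,0,0,0,0.045]]'>/dev/null
$H '[[0,0,0,0,0,-6.5,0.045],[0,0,0,0,0,-6.5,0.045],[0,0,0,0,0,-6.5,0.045],[0,0,0,0,0,-6.5,0.045],[0,0,0,0,0,-6.5,0.045],[0,0,0,0,0,-6.5,0.045]]'>/dev/null
$H '[[0,0,0,0,0,-6.5,0.045],[0,0,0,0,0,-6.5,0.045],[0,0,0,0,0,-6.5,0.045],[0,0,0,0,0,-6.5,0.045],[0,0,0,0,0,-6.5,0.045],[0,0,0,0,0,-6.5,0.045],[0,0,0,0,0,0,0.045],[0,0,0,0,0,0,0.045]]'
python3 -c "
from chk import *
cv2.imwrite('pics/t6.png',np.hstack([cv2.resize(im[150:320,190:310],(380,540)),cv2.resize(im2[130:280,190:300],(400,540))]))
plan(646,-86,53,82.5)"
```

```text
time: 43.18
tool_pos: [642.6, -86.6, 129.0]
tcp_rot: [-179.9, -0.0, 82.2]
ft_force: [0.1, -0.2, -0.3]
finger_gap: 44.8
grip_force: 0.0
top red z 31 [627.1 174.6] 44.2 66.3 93.8 jig [80.9 25.5]
top blue z 31 [541.6 168.5] 42.2 65.8 94.5 jig [-4.8 26.3]
top yellow z 31 [455.7 162.7] 44.2 67.5 94.5 jig [-90.9  27.4]
side red z 31 [629.3 169.4] 46.9 62.3 96.3 jig [82.7 20.1]
side blue z 31 [543.9 162.6] 44.5 57.2 93.6 jig [-3.  20.2]
before turn [0.0011 0.003  0.0766] n 1.9
after turn [0.0011 0.003  0.0766] n 1.9
az -0.3 n 0.0 tilt [-1.7994e+02 -1.0000e-02] gap 44.8 t 43.2833
```

View pics/t6.png

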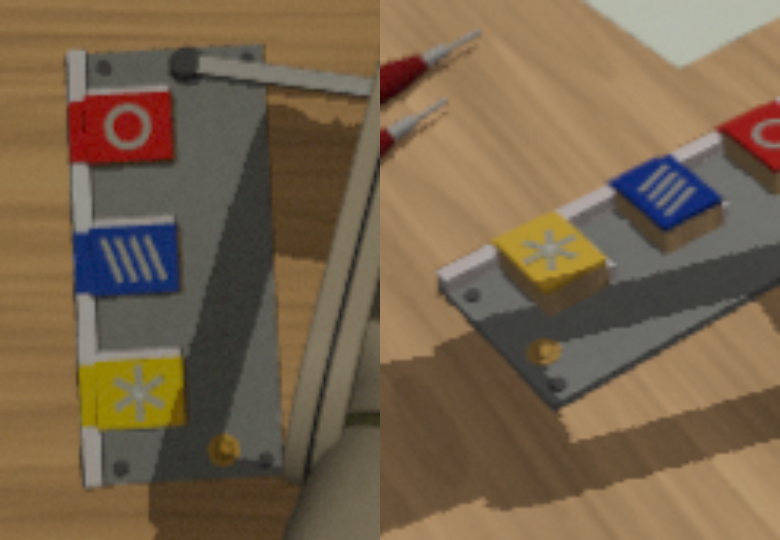

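Crop: red (128,127), blue (140,257) and yellow (138,393) all lie against the fence and their stops. Red reads about 1 mm looser at the front, within half a pixel, so I measure that edge finer.

```bash
cat > edge.py <<'E'
from h import *
P=np.array([548.5,142.7]); a=np.radians(4.6); R=np.array([[np.cos(a),-np.sin(a)],[np.sin(a),np.cos(a)]])
def edges(n,im,z=31.):
    sat=cv2.cvtColor(im,cv2.COLOR_BGR2HSV)[...,1].astype(np.float32)
    for c,x0 in(("red",82),("blue",-4),("yellow",-90)):
        def cross(pts):
            J=np.array(pts,float)@R.T+P; u=proj(n,np.c_[J,np.full(len(J),z)]).astype(np.float32)
            v=cv2.remap(sat,u[:,0:1],u[:,1:2],cv2.INTER_LINEAR).ravel(); hi,lo=v[:15].mean(),v[-15:].mean(); 
            i=np.argmax(v<(hi+lo)/2); return i
        s=np.arange(0,14,.1)
        y=[-(1+s[cross([(x0+o,-1-q) for q in s])]) for o in(-15,-8,0,8,15)]
        x=[x0-17-s[cross([(x0-17-q,22+o) for q in s])]-(x0-22) for o in(-20,-12,-4,4,12,20)]
        print(n,c,"front y",np.round(y,1),"-x edge vs nominal",np.round(x,1))
if __name__=="__main__":
    for n in("top","side"): edges(n,r.snapshot(n)[0])
E
python3 edge.py
```

```text
top red front y [-8.4 -8.9 -8.9 -8.3 -8.7] -x edge vs nominal [-2.6 -2.5 -2.1 -2.4 -2.7 -2.6]
top blue front y [-6.4 -6.3 -6.6 -7.5 -8.1] -x edge vs nominal [-0.8 -0.8 -0.8 -1.  -0.9 -0.4]
top yellow front y [-7.9 -8.4 -8.2 -7.5 -7.8] -x edge vs nominal [-1.4 -0.9 -1.2 -1.  -0.9 -0.4]
side red front y [-10.4 -10.  -10.7 -10.8 -11.2] -x edge vs nominal [-1.2 -0.7 -0.4 -0.4 -1.7 -2. ]
side blue front y [-8.8 -8.3 -8.6 -9.  -8.4] -x edge vs nominal [1.  1.4 1.7 1.6 0.5 0.8]
side yellow front y [-10.2 -10.3  -9.5  -9.8 -10.2] -x edge vs nominal [-1.1 -1.6 -1.7 -3.9 -2.5  0.6]
```

Red stands about 1.5 mm off its stop relative to the other two, too close to the limit. I nudge it with closed fingers, first along +x and then along +y.

```bash
H="python3 -m handwheel"
$H '[[0,0,0,0,0,6.5,0],[0,0,0,0,0,6.5,0],[0,0,0,0,0,6.5,0],[0,0,0,0,0,6.5,0],[0,0,0,0,0,6.5,0],[0,0,0,0,0,6.5,0]]' 30 >/dev/null
$H '[[0,0,0,0,0,6.5,0],[0,0,0,0,0,6.5,0],[0,0,0,0,0,6.5,0],[0,0,0,0,0,6.5,0],[0,0,0,0,0,6.5,0],[0,0,0,0,0,6.5,0],[0,0,0,0,0,0,0],[0,0,0,0,0,0,0]]'
python3 -c "
from h import *
plan(591.0,168.2,100,4.6)"
```

```text
time: 44.55
tool_pos: [643.1, -86.9, 130.4]
tcp_rot: [-180.0, 0.0, 4.5]
ft_force: [-0.4, 0.3, 0.1]
finger_gap: -0.3
grip_force: 0.0
before turn [-0.0319 -0.2584  0.0304] n 6.6
after turn [-0.0315 -0.2584  0.0304] n 6.6
az -0.1 n 0.0 tilt [-180.    0.] gap -0.3 t 44.55
```

```bash
H="python3 -m handwheel"
$H '[[-0.0046,-0.0369,0,0,0,0,0],[-0.0046,-0.0369,0,0,0,0,0],[-0.0046,-0.0369,0,0,0,0,0],[-0.0046,-0.0369,0,0,0,0,0],[-0.0046,-0.0369,0.01,0,0,0,0],[-0.0046,-0.0369,0.01,0,0,0,0],[-0.0046,-0.0369,0.01,0,0,0,0],[0,0,0,0,0,0,0]]' >/dev/null
$H '[[0,0,0,0,0,0,0],[0,0,0,0,0,0,0],[0,0,0,0,0,0,0]]'
python3 -c "
from h import *
plan(591.0,168.2,37,4.6)
im,d=r.snapshot('side');cv2.imwrite('pics/s7.png',cv2.resize(im[110:250,190:370],(771,600)))"
```

```text
time: 45.47
tool_pos: [592.0, 167.2, 100.9]
tcp_rot: [180.0, -0.1, 4.4]
ft_force: [-0.3, -0.4, 0.0]
finger_gap: 0.1
grip_force: 0.0
before turn [-0.0009 -0.0011  0.0639] n 1.6
after turn [-0.0009 -0.0011  0.0639] n 1.6
az -0.2 n 0.0 tilt [ 1.7999e+02 -5.0000e-02] gap 0.1 t 45.4667
```

View pics/s7.png

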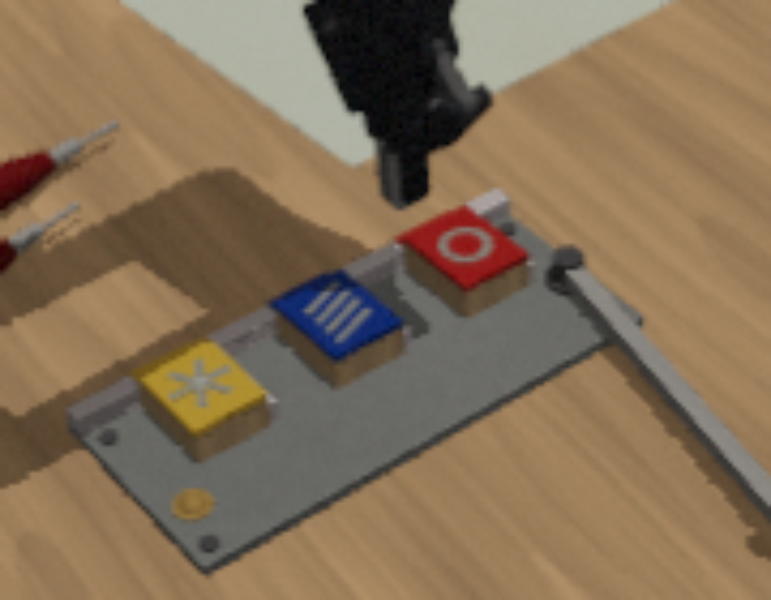

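The crop shows the closed fingertips at (403,190), above the gap between blue (340,315) and red (465,245). I lower and push +x.

```bash
H="python3 -m handwheel"
chk(){ python3 -c "
import sys,re;v=[float(x) for x in re.findall(r'-?\d+\.\d+',sys.argv[1])];sys.exit(abs(v[3+int(sys.argv[2])])>float(sys.argv[3]))" "$1" $2 $3; }
$H '[[-0.001,-0.001,0.02,0,0,0,0],[0,0,0.02,0,0,0,0],[0,0,0.015,0,0,0,0],[0,0,0.009,0,0,0,0],[0,0,0,0,0,0,0],[0,0,0,0,0,0,0],[0,0,0,0,0,0,0]]'
for i in 1 2 3 4 5 6 7 8 9 10 11 12; do o=$($H '[[0.001,0,0,0,0,0,0],[0,0,0,0,0,0,0]]' | egrep 'pos|ft'|tr '\n' ' '); echo $o; chk "$o" 0 6 || break; done
```

```text
time: 46.1
tool_pos: [591.4, 168.8, 37.8]
tcp_rot: [-180.0, -0.1, 4.3]
ft_force: [0.3, -0.2, 1.1]
finger_gap: 0.1
grip_force: 0.0
tool_pos: [592.4, 169.3, 37.8] ft_force: [-0.6, 0.2, 0.6]
tool_pos: [592.7, 169.4, 37.0] ft_force: [-0.1, 0.0, -0.2]
tool_pos: [593.4, 169.4, 36.5] ft_force: [-0.9, 0.4, 0.2]
tool_pos: [594.4, 169.4, 36.4] ft_force: [0.2, -0.4, -0.2]
tool_pos: [595.4, 169.5, 36.4] ft_force: [0.0, 0.2, 0.1]
tool_pos: [596.4, 169.6, 36.4] ft_force: [0.7, -0.2, 0.6]
tool_pos: [597.4, 169.6, 36.4] ft_force: [0.7, 0.7, -0.2]
tool_pos: [597.6, 169.7, 36.3] ft_force: [-3.9, -0.4, 4.0]
tool_pos: [597.7, 169.7, 36.2] ft_force: [-9.6, -0.9, 8.7]
```

Contact is rigid at once, so red was already on its stop. Next, +y nudges on red, then on the others.

```bash
H="python3 -m handwheel"
chk(){ python3 -c "
import sys,re;v=[float(x) for x in re.findall(r'-?\d+\.\d+',sys.argv[1])];sys.exit(abs(v[3+int(sys.argv[2])])>float(sys.argv[3]))" "$1" $2 $3; }
$H '[[-0.004,0,0,0,0,0,0],[0,0,-0.03,0,0,0,0],[0,0,-0.02,0,0,0,0],[0.019,0.026,0,0,0,0,0],[0.019,0.026,0,0,0,0,0],[0,0,0,0,0,0,0],[0,0,0.025,0,0,0,0],[0,0,0.025,0,0,0,0]]'
$H '[[0,0,0,0,0,0,0],[0,0,0,0,0,0,0],[0,0,0,0,0,0,0]]'
for i in 1 2 3 4 5 6 7 8 9 10 11 12 13 14 15; do o=$($H '[[0,-0.001,0,0,0,0,0],[0,0,0,0,0,0,0]]' | egrep 'pos|ft'|tr '\n' ' '); echo $o; chk "$o" 1 6 || break; done
```

```text
time: 48.27
tool_pos: [639.8, 120.2, 38.3]
tcp_rot: [-180.0, -0.3, 4.3]
ft_force: [-0.1, 0.0, -0.0]
finger_gap: -0.3
grip_force: 0.0
time: 48.52
tool_pos: [637.5, 120.8, 37.3]
tcp_rot: [-180.0, -0.0, 4.4]
ft_force: [0.4, -0.7, 0.9]
finger_gap: -0.0
grip_force: 0.0
tool_pos: [638.4, 122.0, 38.5] ft_force: [0.5, -1.4, 0.2]
tool_pos: [637.6, 122.9, 37.5] ft_force: [-0.1, -0.2, 0.5]
tool_pos: [636.9, 123.8, 36.7] ft_force: [0.2, 0.3, -0.0]
tool_pos: [636.7, 124.7, 36.4] ft_force: [0.7, -0.1, -0.2]
tool_pos: [636.6, 125.7, 36.3] ft_force: [-1.3, 0.2, 0.6]
tool_pos: [636.6, 126.7, 36.4] ft_force: [-0.1, 0.5, -0.0]
tool_pos: [636.5, 127.7, 36.4] ft_force: [-0.4, -0.6, -0.4]
tool_pos: [636.5, 128.7, 36.4] ft_force: [-1.1, 0.2, -0.0]
tool_pos: [636.4, 129.5, 36.4] ft_force: [0.2, 0.7, -0.2]
tool_pos: [636.4, 129.7, 36.4] ft_force: [-0.6, -5.0, 0.8]
tool_pos: [636.4, 129.9, 36.5] ft_force: [-0.2, -7.9, 2.6]
```

Red is against the fence too. The grasp contacts along the fence, y = 158, 164.4 and 171, lie on one line at the jig's slope, so all three blocks are registered. Now the keeper.

```bash
H="python3 -m handwheel"
$H '[[0,0.005,0,0,0,0,0],[0,0.005,-0.02,0,0,0,0],[0,0.03,-0.04,0,0,0,0],[0,0.038,-0.03,0,0,0,0.045],[0,0.038,0,0,0,0,0.045],[0,0.038,0,0,0,0,0.045],[0,0.038,0,0,0,0,0.045],[0,0.028,0,0,0,0,0.045]]' >/dev/null
$H '[[0,0,0,0,0,-6.5,0.045],[0,0,0,0,0,-6.5,0.045],[0,0,0,0,0,-6.5,0.045],[0,0,0,0,0,-6.5,0.045],[0,0,0,0,0,-6.5,0.045],[0,0,0,0,0,-6.5,0.045]]'>/dev/null
$H '[[0,0,0,0,0,-6.5,0.045],[0,0,0,0,0,-6.5,0.045],[0,0,0,0,0,-6.5,0.045],[0,0,0,0,0,-6.5,0.045],[0,0,0,0,0,-6.5,0.045],[0,0,0,0,0,-6.5,0.045],[0,0,0,0,0,0,0.045],[0,0,0,0,0,0,0.045]]'
python3 -c "
from chk import *
for k in blobs(im,'red',20):
    u=k.mean(0)
    if u[0]>300 and u[0]<400: print(u,rect('top',k,60))
plan(646,-86,57,82.5)"
```

```text
time: 52.18
tool_pos: [652.3, -77.4, 115.5]
tcp_rot: [-180.0, -0.0, 82.2]
ft_force: [0.3, 0.2, 0.8]
finger_gap: 45.0
grip_force: 0.0
top red z 31 [627.1 175.2] 44.2 67.5 93.9 jig [81.  26.1]
top blue z 31 [541.5 168.5] 42.1 65.8 94.5 jig [-4.9 26.3]
top yellow z 31 [455.7 163.4] 43.9 65.0 94.5 jig [-90.8  28.1]
side red z 31 [629.1 169.3] 47.7 61.6 94.9 jig [82.5 20.1]
side blue z 31 [543.9 162.6] 44.2 57.8 94.4 jig [-3.  20.2]
before turn [-0.0093 -0.0051  0.0585] n 1.5
after turn [-0.0093 -0.0051  0.0585] n 1.5
az -0.3 n 0.0 tilt [ 1.8e+02 -1.0e-02] gap 45.2 t 52.2833
```

```bash
H="python3 -m handwheel"
$H '[[-0.0093,-0.0051,0,0,0,0,0.045],[0,0,0.03,0,0,0,0.045],[0,0,0.0285,0,0,0,0.045],[0,0,0,0,0,0,0.045],[0,0,0,0,0,0,0.022],[0,0,0,0,0,0,0.022],[0,0,0,0,0,0,0.022]]'
$H '[[0.0005,-0.0154,0,0,0,3.9,0.022],[0.0005,-0.0154,0,0,0,3.9,0.022],[0.0005,-0.0154,0,0,0,3.9,0.022],[0.0005,-0.0154,0,0,0,3.9,0.022],[0.0005,-0.0154,0,0,0,3.9,0.022],[0.0005,-0.0154,0,0,0,3.9,0.022],[0.0005,-0.0154,0,0,0,3.9,0.022],[0.0005,-0.0154,0,0,0,3.9,0.022]]'
$H '[[0.0005,-0.0154,0,0,0,3.9,0.022],[0.0005,-0.0154,0,0,0,3.9,0.022],[0.0005,-0.0154,0,0,0,3.9,0.022],[0.0005,-0.0154,0,0,0,3.9,0.022],[0.0005,-0.0154,0,0,0,3.9,0.022],[0.0005,-0.0154,0,0,0,3.9,0.022],[0.0005,-0.0154,0,0,0,3.9,0.022],[0.0005,-0.0154,0,0,0,3.9,0.022]]'
$H '[[0,0,0,0,0,0,0.022],[0,0,0,0,0,0,0.022],[0,0,0,0,0,0,0.022]]'
```

```text
time: 52.87
tool_pos: [647.5, -86.6, 59.6]
tcp_rot: [179.8, 0.0, 82.4]
ft_force: [-0.9, 1.6, 0.2]
finger_gap: 21.8
grip_force: 0.0
time: 53.53
tool_pos: [535.0, -38.4, 59.4]
tcp_rot: [179.8, -0.1, 51.0]
ft_force: [0.7, -0.5, 0.2]
finger_gap: 22.3
grip_force: 0.2
time: 54.2
tool_pos: [464.2, 61.2, 59.3]
tcp_rot: [179.9, -0.2, 19.8]
ft_force: [0.4, -0.1, -0.7]
finger_gap: 22.1
grip_force: 0.2
time: 54.45
tool_pos: [464.3, 60.3, 58.4]
tcp_rot: [179.9, -0.1, 20.1]
ft_force: [0.1, 0.3, 0.5]
finger_gap: 22.2
grip_force: 0.1
```

```bash
H="python3 -m handwheel"
chk(){ python3 -c "
import sys,re;v=[float(x) for x in re.findall(r'-?\d+\.\d+',sys.argv[1])];sys.exit(abs(v[4])>12)" "$1"; }
$H '[[0.0004,-0.012,0,0,0,3.05,0.022],[0.0004,-0.012,0,0,0,3.05,0.022],[0.0004,-0.012,0,0,0,3.05,0.022],[0,0,0,0,0,0,0.022],[0,0,0,0,0,0,0.022]]'
for i in $(seq 1 18); do o=$($H '[[0,-0.002,0,0,0,0.4,0.022],[0,0,0,0,0,0,0.022]]' | egrep 'pos|ft'|tr '\n' ' '); echo $o; chk "$o" || break; done
```

```text
time: 54.87
tool_pos: [454.3, 95.0, 57.5]
tcp_rot: [180.0, -0.0, 11.0]
ft_force: [0.6, 0.3, -0.3]
finger_gap: 21.9
grip_force: 0.1
tool_pos: [453.6, 96.8, 57.2] ft_force: [-0.3, 0.4, 0.2]
tool_pos: [453.0, 99.1, 57.1] ft_force: [-0.3, 0.6, 0.6]
tool_pos: [452.6, 101.4, 57.0] ft_force: [0.6, 0.2, -0.1]
tool_pos: [452.3, 102.9, 57.1] ft_force: [0.3, -3.0, 0.5]
tool_pos: [452.0, 105.3, 57.1] ft_force: [0.9, 0.7, -0.4]
tool_pos: [451.5, 107.6, 57.0] ft_force: [-0.9, -0.1, 1.3]
tool_pos: [451.2, 109.6, 57.0] ft_force: [0.0, 0.2, 0.6]
tool_pos: [450.9, 111.6, 57.0] ft_force: [0.0, -0.5, 0.0]
tool_pos: [450.7, 113.5, 57.0] ft_force: [-0.7, -0.2, -0.8]
tool_pos: [450.5, 115.5, 57.1] ft_force: [0.2, 0.0, 0.7]
tool_pos: [450.3, 117.5, 57.1] ft_force: [-0.4, 0.8, -0.7]
tool_pos: [450.0, 119.5, 57.1] ft_force: [0.1, 0.1, 0.8]
tool_pos: [449.8, 121.4, 57.0] ft_force: [0.2, -0.8, -0.0]
tool_pos: [449.8, 121.8, 57.0] ft_force: [0.3, -9.4, 1.0]
tool_pos: [449.9, 122.2, 57.0] ft_force: [1.7, -17.9, 0.9]
```

```bash
H="python3 -m handwheel"
$H '[[0,0.001,0,0,0,0,0.024],[0,0.0005,0,0,0,0,0.045],[0,0,0,0,0,0,0.045],[0,0,-0.02,0,0,0,0.045],[0,0,-0.04,0,0,0,0.045],[0,0,-0.04,0,0,0,0.045],[0,0.038,-0.02,0,0,0,0.045],[0,0.038,0,0,0,0,0.045]]' >/dev/null
$H '[[0,0.038,0,0,0,0,0.045],[0,0.038,0,0,0,0,0.045],[0,0.038,0,0,0,0,0.045],[0,0.038,0,0,0,0,0.045],[0,0.038,0,0,0,0,0.045],[0,0,0,0,0,0,0.045],[0,0,0,0,0,0,0.045]]'
python3 -c "
from chk import *
for k in blobs(im,'red',20):
    q=rect('top',k,60); j=(q[0]-P)@R
    if abs(j[0])<160 and abs(j[1])<70: print('knob?',q,j,'theta',(-16-j[1])/226)
cv2.imwrite('pics/t8.png',np.hstack([cv2.resize(im[150:320,190:310],(380,540)),cv2.resize(im2[130:260,190:350],(400,325)).repeat(1,0) if 0 else cv2.copyMakeBorder(cv2.resize(im2[130:260,190:350],(400,325)),0,215,0,0,0)]))"; python3 edge.py
```

```text
time: 58.62
tool_pos: [471.8, -141.9, 176.4]
tcp_rot: [-180.0, -0.0, 4.6]
ft_force: [-0.2, 0.3, 0.5]
finger_gap: 45.1
grip_force: 0.0
top red z 31 [627.2 175.1] 44.0 67.5 94.1 jig [81. 26.]
top blue z 31 [541.4 168.4] 42.4 65.7 95.2 jig [-5.  26.2]
top yellow z 31 [455.9 162.4] 44.0 66.6 94.3 jig [-90.7  27.1]
side blue z 31 [543.8 162.7] 43.9 57.3 93.9 jig [-3.1 20.3]
knob? (array([448.2, 117.8], dtype=float32), 15.8, 15.9, 91.1) [-101.97386231  -16.7758399 ] theta 0.0034329199134470723
knob? (array([622.9, 169.8], dtype=float32), 42.9, 65.7, 94.1) [76.33376399 21.04590872] theta -0.16391995008868754
top red front y [-8.6 -8.9 -8.8 -8.2 -8.5] -x edge vs nominal [-2.4 -2.5 -2.  -1.9 -2.4 -2.2]
top blue front y [-6.4 -6.1 -6.9 -7.3 -7.8] -x edge vs nominal [-0.9 -0.3 -0.5 -0.6 -0.7 -0.3]
top yellow front y [-10.   -8.4  -7.3  -7.7  -8. ] -x edge vs nominal [-0.9 -0.9 -1.2 -1.2 -0.7 -0.4]
side red front y [-5.1 -1.  -8.2 -6.1 -1. ] -x edge vs nominal [-4.4  2.9  0.  -0.6 -1.5 -1.9]
side blue front y [-8.1 -7.9 -8.5 -8.9 -8.3] -x edge vs nominal [1.3 1.5 1.3 1.3 0.7 0.6]
side yellow front y [ -1.  -11.  -12.7  -9.9 -10.2] -x edge vs nominal [-1.8 -1.9 -1.4 -3.8 -2.5  0.5]
```

View pics/t8.png

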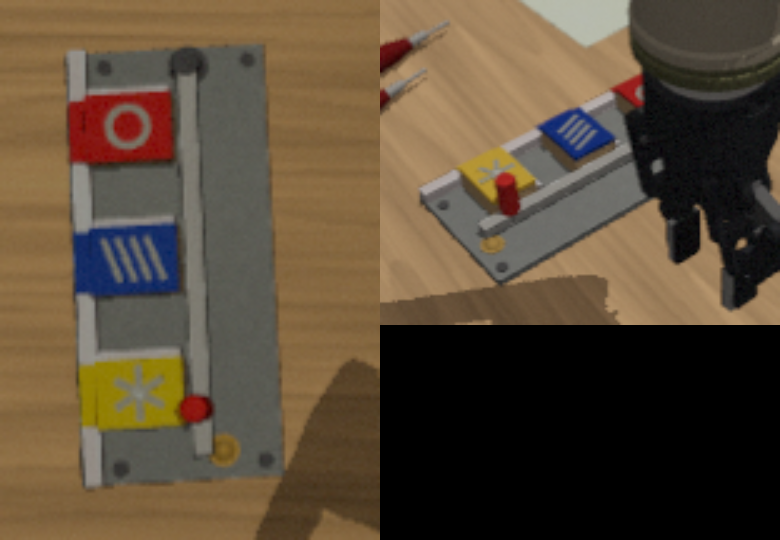

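The keeper lies shut along the bays, with its knob at crop (195,408), about 0.003 rad, and past the ball. The blocks at (128,127), (140,257) and (138,393) are unchanged, and the arm is clear.

```bash
python3 -c "
from bench import r
print(r.hand_in())"
```

```text
the job is handed in; nothing more can be done
None
```

The job is handed in: the red, blue and yellow blocks were pushed flush in their bays with the keeper open, and the keeper was then shut past its catch at about 0.003 rad by camera; the hand-in returned no verdict.

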